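Open the capped test stub

TASK

Get the pipe stub on the test stand ready for use: draw the lock bolt fully back, unscrew the wing cap anticlockwise until its thread lets go, and lift it off without forcing the thread. Set the cap down (do not drop it) in the grey parts tray, right way up with its skirt flat on the tray's floor, and leave the other parts where they are.

Things in the scene. Friction and masses are not known exactly. Their poses are not given: they have to be found in the camera images.
- stand: Fixed test stand: steel base plate 175 x 90 x 12 mm carrying the upright pipe stub and, near one end, a steel block. Origin on the stub's axis at table height, z up. Its x axis runs from the block towards the stub: the block (18 mm along x, 30 mm wide, top 120 mm above the table) is centred at x = -91 mm. Place and heading vary.
- stub_top (a point): Top centre of the threaded stub, 115 mm above the table, on its axis. A guide spindle 10 mm in diameter stands up from it to 150 mm above the table. Stub 31 mm in diameter, 40 mm over its coarse right-hand thread. Turned anticlockwise (seen from above) the cap rises 9 mm a turn; the thread lets go after about 2 turns (18 mm). Turned more than a third of a turn beyond that, the cap clicks down 9 mm, still loose.
- bolt_peg (a point): On the upright steel peg of the lock bolt, 143 mm above the table: 10 mm diameter with a 14 mm black ball on top (top 163 mm above the table). It stands just behind the block, 107 mm from the stub's axis when the bolt is home. Axes as the stand's: the bolt draws back along -x, away from the stub.
- bolt_end (a point): Free end of the lock bolt, a level 12 mm round steel bar through the block at 111.5 mm height. Home, the end is 56 mm from the stub's axis, just anticlockwise of the nearer wing, and stops that wing from turning anticlockwise.
- bolt (a joint): Travel of the lock bolt in m: 0 home (blocks the wing), 0.028 fully drawn back (its end is then 84 mm from the stub's axis, clear of the wings). Slides with about 3 N friction and stays where it is left.
- cap_head (a point): Centre of the square head (24 x 24 mm, 26 mm high, faces square to the cap's x and y, bored through 12 mm square for the spindle) on top of the aluminium wing cap, on the cap's axis. The cap's round top (50 mm diameter) is 13 mm under this point. Screwed down, this point is 134 mm above the table. z up along the cap's axis. Cap about 0.3 kg.
- cap: The wing cap; origin at the centre of the open lower end of its skirt (50 mm diameter, 34.5 mm high), 47.5 mm under the head's centre; 86.6 mm above the table when screwed down. Its two wings lie along its +x and -x. Once the thread has let go the cap lifts straight off: the skirt clears the spindle when this point is above 150 mm. About 1 mm of play on the thread.
- wing_a (a point): Point on the wing along the cap's +x, 55 mm from its axis, half-way up the wing and 25 mm above the skirt's lower end. Wings are straight bars 12 mm wide and 12 mm high that reach 70 mm from the axis.
- wing_b (a point): The same point on the opposite wing (cap's -x).
- tray: Grey open parts tray, fixed, 180 mm along its x, 240 mm along its y, 30 mm high, walls and floor 5 mm thick; origin at the centre of its underside (on the table), z up.
- elbow_mid (a point): Bystander: brass pipe elbow lying loose towards the +y end of the tray, about 50 x 50 mm, 30 mm high; the point is at its bend, half-way up.
- plain_stub: Bystander, fixed: a second shorter stub with a plain round cap without wings (48 mm diameter), 130 mm high over all, on a base plate 80 x 60 mm; origin under its centre.
- collar: Bystander: loose steel collar 42 mm in diameter, 28 mm high, standing near the stub; origin under its centre.
- tee: Bystander: loose copper tee, 52 mm long, 48 mm high, on the table between stand and tray; origin under its centre.
- sealant: Bystander: loose white can 60 mm in diameter, 85 mm high; origin under its centre.
- carton: Bystander: loose cardboard carton 90 x 70 x 60 mm; origin under its centre.
- nipple: Bystander: short steel rod of pipe lying on the table, 28 mm diameter, 70 mm long.
- wrench: Bystander: loose steel spanner lying flat on the table beyond the task's things, lengthwise about along y.
Things that resemble listed ones, but are neither listed nor needed, are in the scene too. Leave any green or pink look-alike of the cap alone.

How it is judged (in metres and radians):
On the way, in this order (a step that is already met when the one before it is completed fails the run):
1. the lock bolt is drawn back (25 mm or more) (value of joint bolt above 0.025 m), for 0.1 s.
2. the cap is turned part of the way up, still upright on the stub: its skirt has risen 5 to 15 mm (height (world z) of cap between 0.0916 and 0.1016 m and horizontal distance between cap and stub_top below 0.006 m and angle between cap's own z axis and vertical below 0.15 rad), for 0.2 s.
3. the cap is lifted clear of the stub: its skirt is above the spindle (height (world z) of cap above 0.152 m), for 0.1 s.
At the end, for the whole second after the job is handed in: The cap stands at rest in the tray, right way up (within 0.08 rad), its skirt on the tray's floor (within 4 mm), its axis inside the walls; the bolt is still drawn back 24 mm or more (value of joint bolt above 0.024 m and x of cap in the frame of tray between -0.08 and 0.08 m and y of cap in the frame of tray between -0.11 and 0.11 m and z of cap in the frame of tray between 0.002 and 0.009 m and angle between cap's own z axis and vertical below 0.08 rad and linear speed of cap below 0.02 m/s); the robot touches nothing.
It fails at once if the thread is forced: more than 90 N between cap and stand (contact force between cap and stand above 90 N).
It fails at once if a bystander (elbow, collar, tee, can, carton, rod, spanner) is moved more than 25 mm (distance of any of elbow_mid, collar, tee, sealant, carton, nipple, wrench from where it was at the start of the episode above 0.025 m).
It fails at once if the cap is dropped: out of the fingers it moves faster than 0.6 m/s (linear speed of cap above 0.6 m/s and contact force between the fingers and cap below 0.3 N).
It also fails if it takes over 72 s, if anything falls off the work surface, if the arm or the gripper's body presses on something with over 40 N, if the wrist force passes 120 N, or if a joint passes its speed limit or range.

ROBOT

A 6-joint arm with a two-finger parallel gripper is mounted at the origin on the work surface. World frame = base frame: x ahead of the robot, y to its left, z up, the work surface at z = 0. Lengths are in mm, angles in rad, forces in N, time in s.
With the tool pointing down it reaches from about 400 to 925 mm from the base axis. Payload 12.5 kg.
Tool frame: the origin (TCP) lies on the centre line of the jaws, within the pads' length; the fingertips stand 19 mm ahead of it and the grasp point (between the pads) is the TCP; y points along the fingers, x is the direction in which the jaws open and shut, and the axes are right-handed (so a half turn about y gives the same grasp; the last joint's range is limited). The gripper opens to 95 mm and grips with 3 to 60 N. Pads are 20 mm wide; open, the fingers measure 119 mm over their backs; the gripper's body (75 mm by 180 mm) begins 59 mm behind the grasp point.
Start: joints at [-1.256, 0.491, 1.559, -0, 1.092, -0.106], TCP at [255.33, -570.483, 233.661] pointing down, gripper open.
Joint ranges: [-3.1, 3.1], [-0.84, 2.19], [0.05, 2.79], [-1.13, 4.28], [0.06, 2.93], [-2.69, 2.69]. Speed limits (rad/s): [2.22, 2.22, 2.79, 3.14, 3.14, 3.14].

INTERFACE

Orientations are given as [roll, pitch, yaw] about the fixed x, y, z axes, in that order (R = Rz(yaw) Ry(pitch) Rx(roll)).
In Python, from cell import env gives the robot as it stands. The module is installed in compiled form; this text tells all that it offers.
- The arm moves only by the tool move_arm, never from a script. Its argument "rows" is a list of rows, each an object of numbers: "tx", "ty", "tz": the shift along the tool's x, y, z in cm; "rx", "ry", "rz": the turn, a rotation vector about the tool's x, y, z in rad; "grip": the opening in per cent of the stroke, from 0 (shut) to 100 (fully open). In form: [{"tx": .., "ty": .., "tz": .., "rx": .., "ry": .., "rz": .., "grip": ..}, ...]. A call has 1 to 10 rows; each row shifts and turns the commanded pose from where the row before left it, along the tool's axes as they then stand; what a row does not reach is not made up. A row lasts 1/12 s, in which the tool goes at most 41.7 mm and 7.16 degrees, less where a joint would pass 70% of its speed; a pose out of reach is approached as far as the arm can. A call is refused whole if a number of a shift passes 4.17 or a number of a turn 0.125, either way. A call with a gripper value outside its range is refused whole. The fingers move at their own pace and stop on an object; the grip force is fixed at half the most. Time passes only in rows, so rows that do not move let the fingers close. It gives the time, the measured TCP pose, the force and the opening at its end, in the units of the state.
- env.state(): the state, without advancing time (a new reading comes with each control period).
- env.read_camera(name): name is "scene" or "top"; returns (picture, depth): 400x640x3 uint8, blue, green, red; 400x640 float32, mm along the optical axis (not along the pixel's ray), 0 where there is no reading.
- env.calibration(name): a dict with "vertical_fov" (degrees; the focal length in pixels is half the picture's height over the tangent of half this angle, whatever the lens; pixels are square), "cx", "cy" (the principal point, pixels), "dist" ([k1, k2, p1, p2, k3] as OpenCV has them; the pictures are not rectified), "eye" and "rotation" of the camera in the world. Camera axes: x right, y up, looking along -z (the intrinsics and any distortion apply to the point x, -y, -z); pixel columns grow to the right and rows downward; lengths in mm; the calibration is good to about 2 mm. A picture is of the moment at which its call begins. calibration takes no time and is no camera call.
- env.job_done(): hands the job in, once; it reports no verdict.
The state is a dict: "t": time; "joints": joint angles; "qvel": joint speeds; "tau": joint torques, N m; "eef_pos": TCP position; "tcp_rot": TCP orientation; "ft_force": force on the tool from outside, world axes, zero at the start; "moment": the same for the moment, N m; "opening": opening from 0.0 (shut) to 1.0 (fully open).
Only numpy, scipy, OpenCV 4.12 (cv2) and the standard library are available. Lean on these libraries where they do the work, as an engineer would, in place of code of your own. Each camera call takes 0.05 s, during which the arm holds its last target.

## Working session

There is one attempt and no reset: what is moved stays moved. The work goes in short steps, Python scripts to look and compute and a tool call to move; the robot and the scene stay as the last step left them, time stands still between calls to the robot, and variables do not carry over. Pictures are saved under pics/ and viewed, and the job is handed in when it is done.

Besides the shell and the picture viewer there is one more tool, called after "Request:" by a JSON object that holds its "fn" and its "kwargs", one argument or row to a line. move_arm: Moves the arm, as the interface text tells. Its arguments: {"type":"object","properties":{"rows":{"type":"array"}},"required":["rows"]}

```bash
mkdir -p pics; cat > h.py <<'E'
import numpy as np, cv2
from cell import env
from scipy.spatial.transform import Rotation as R
def cal(n):
    c=env.calibration(n); f=200/np.tan(np.radians(c['vertical_fov'])/2)
    K=np.array([[f,0,c['cx']],[0,f,c['cy']],[0,0,1.]])
    return K,np.array(c['dist'],float),np.array(c['eye'],float),np.array(c['rotation'],float),c
def ray(n,uv):
    K,d,e,Rm,_=cal(n)
    p=cv2.undistortPoints(np.array(uv,float).reshape(-1,1,2),K,d).reshape(-1,2)
    v=np.c_[p[:,0],-p[:,1],-np.ones(len(p))]
    return e,v@Rm.T
def onz(n,uv,z):
    e,v=ray(n,uv); return e+v*((z-e[2])/v[:,2])[:,None]
def atd(n,uv,dep):
    e,v=ray(n,uv); return e+v*np.array(dep).reshape(-1,1)
def proj(n,P):
    K,d,e,Rm,_=cal(n)
    q=(np.atleast_2d(P)-e)@Rm; q=q*[1,-1,-1]
    return cv2.projectPoints(q.reshape(-1,1,3),np.zeros(3),np.zeros(3),K,d)[0].reshape(-1,2)
E
python3 - <<'E'
from h import *
for n in("scene","top"):
    print(env.calibration(n))
    im,d=env.read_camera(n); cv2.imwrite(f"pics/{n}0.png",im); np.save(f"{n}0.npy",d)
print(env.state())
E
```

```text
{'vertical_fov': 47.08918785562739, 'cx': 322.79347060465705, 'cy': 204.52652641250998, 'dist': array([-0.08089021,  0.        ,  0.        ,  0.        ,  0.        ]), 'eye': array([1422.00315321, -368.18543535, 1012.17253367]), 'rotation': array([ 0.78239728, -0.00654036,  1.17854197])}
{'vertical_fov': 43.35533902711164, 'cx': 314.02575312798047, 'cy': 195.13328807409567, 'dist': array([0.0390773, 0.       , 0.       , 0.       , 0.       ]), 'eye': array([ 343.20215324,   -6.40496504, 1375.04720059]), 'rotation': array([ 0.17843791, -0.01504554, -1.55428693])}
{'t': 0.1, 'joints': array([-1.25558262e+00,  4.91518098e-01,  1.55939359e+00, -5.04512278e-06,
        1.09169395e+00, -1.05610068e-01]), 'qvel': array([ 0.0004773 , -0.00155251, -0.00401886, -0.0001573 , -0.00076435,
       -0.00017546]), 'tau': array([ 4.07587984e-03, -6.13624334e+01, -2.58607614e+01,  6.94775046e-02,
        4.70142590e-02, -7.12010001e-05]), 'eef_pos': array([ 255.27305979, -570.27650137,  233.10673259]), 'tcp_rot': array([-1.57069399e+00,  1.00781002e-03, -1.14997017e+00]), 'ft_force': array([ 0.35330929,  0.71099989, -0.47502087]), 'moment': array([-0.08070597, -0.01593709, -0.01065465]), 'opening': 1.004038803619821}
```

```bash
sed -i "s/np.array(c\['rotation'\],float),c/R.from_euler('xyz',c['rotation']).as_matrix(),c/" h.py; ls
```

```text
h.py
pics
scene0.npy
top0.npy
```

View pics/scene0.png

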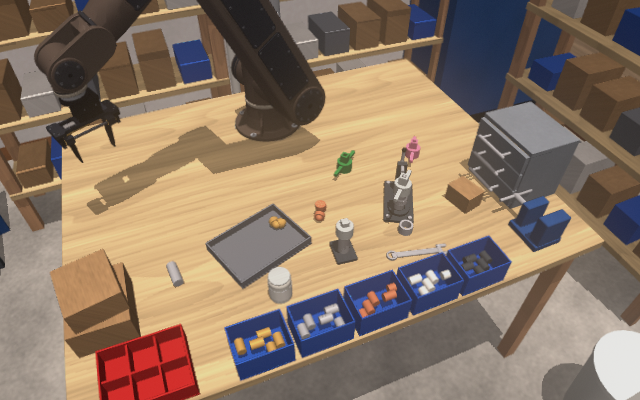

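View pics/top0.png

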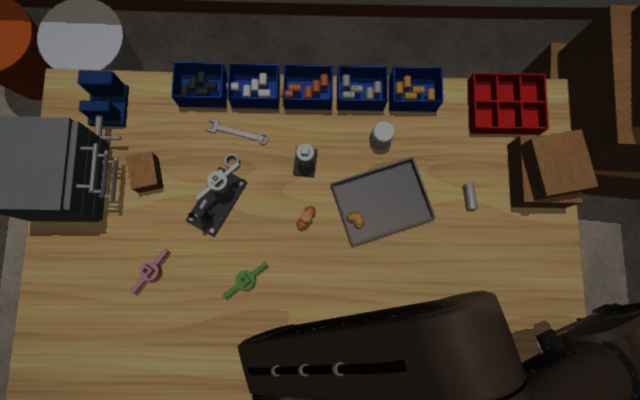

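```bash
python3 - <<'E'
import cv2,numpy as np
im=cv2.imread('pics/top0.png');c=im[140:250,170:260]
a=cv2.resize(c,None,fx=5,fy=5,interpolation=cv2.INTER_CUBIC)
cv2.imwrite('pics/t_crop.png',np.clip(a*1.6,0,255).astype('uint8'))
im=cv2.imread('pics/scene0.png');c=im[135:245,355:445]
cv2.imwrite('pics/s_crop.png',cv2.resize(c,None,fx=5,fy=5,interpolation=cv2.INTER_CUBIC))
E
```

```text
(no output)
```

View pics/t_crop.png

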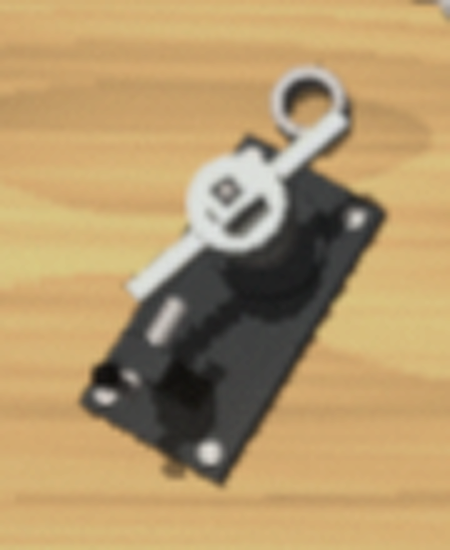

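View pics/s_crop.png

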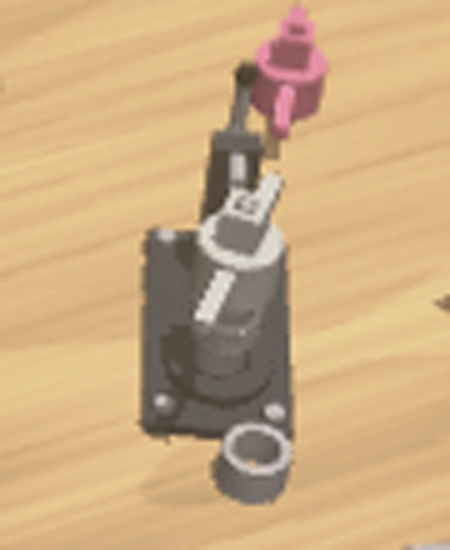

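```bash
python3 - <<'E'
from h import *
im=cv2.imread('pics/top0.png'); d=np.load('top0.npy')
def crop(x,y): return 170+(x+.5)/5-.5,140+(y+.5)/5-.5
# dense cloud around the stand
ys,xs=np.mgrid[140:250,170:260]; uv=np.c_[xs.ravel(),ys.ravel()]
P=atd('top',uv,d[ys,xs].ravel()); P=P[d[ys,xs].ravel()>0]
def rep(lo,hi):
    q=P[(P[:,2]>lo)&(P[:,2]<hi)]; print(lo,hi,len(q),q.mean(0).round(1),q.min(0).round(1),q.max(0).round(1)); return q
for a,b in((4,20),(100,114),(114,119),(119,127),(138,155),(127,170)): rep(a,b)
q=P[(P[:,2]>126)]; print(q.round(0)[:80])
# white circle of cap top: min circle
b=im[140:250,170:260].min(2); m=(b>120).astype('uint8')
m2=cv2.morphologyEx(m,cv2.MORPH_OPEN,cv2.getStructuringElement(cv2.MORPH_ELLIPSE,(9,9)))
cs,_=cv2.findContours(m2,0,1)
for c in cs:
    if cv2.contourArea(c)>30:
        (x,y),r=cv2.minEnclosingCircle(c); print('circ',x+170,y+140,r,onz('top',[x+170,y+140],121.1))
for nm,(x,y),z in(('wing near tip',(135,287),117.6),('far tip',(342,120),117.6),('ball',(106,374),156),('head',(224,190),147),('boltmid',(165,320),117),('capc',(236,203),121),):
    print(nm,crop(x,y),onz('top',crop(x,y),z).round(1))
for nm,p in(('p1',(332,183)),('p2',(412,160)),('p3',(434,213)),('p4',(353,245))): print(nm,onz('top',p,30).round(1))
print('elbow',onz('top',(356,219),20))
E
```

```text
4 20 1682 [562.7 243.4  10.2] [436.4 125.3   4. ] [744.6 378.3  19.9]
100 114 117 [578.2 234.4 110.2] [510.9 172.3 100.1] [648.4 284.8 114. ]
114 119 261 [581.3 236.  116.7] [501.3 174.6 114. ] [652.8 286.8 119. ]
119 127 199 [579.1 237.6 121.4] [503.3 178.9 119.1] [646.6 283.5 127. ]
138 155 97 [598.6 228.2 146.1] [503.1 211.  138.3] [619.4 278.2 154.3]
127 170 142 [580.6 237.  146.8] [503.1 210.7 127.4] [619.4 283.6 166.1]
[[619. 227. 144.]
 [616. 229. 147.]
 [615. 225. 150.]
 [617. 225. 142.]
 [614. 231. 147.]
 [614. 229. 143.]
 [613. 225. 150.]
 [614. 224. 145.]
 [614. 221. 146.]
 [618. 222. 127.]
 [611. 234. 145.]
 [612. 231. 144.]
 [611. 228. 148.]
 [612. 227. 142.]
 [611. 223. 148.]
 [611. 221. 148.]
 [612. 219. 145.]
 [608. 238. 147.]
 [609. 236. 143.]
 [608. 232. 151.]
 [609. 231. 145.]
 [610. 229. 141.]
 [612. 228. 133.]
 [609. 224. 144.]
 [609. 221. 145.]
 [608. 218. 149.]
 [609. 216. 145.]
 [605. 240. 149.]
 [606. 238. 147.]
 [606. 235. 148.]
 [605. 232. 153.]
 [606. 231. 145.]
 [606. 228. 148.]
 [605. 225. 153.]
 [607. 224. 145.]
 [606. 220. 149.]
 [606. 218. 150.]
 [607
[... 497 characters left out ...]
]
 [599. 236. 144.]
 [599. 233. 145.]
 [599. 228. 144.]
 [599. 225. 146.]
 [598. 222. 149.]
 [599. 220. 146.]
 [599. 218. 146.]
 [599. 215. 147.]
 [599. 214. 144.]
 [600. 212. 141.]
 [602. 211. 131.]
 [596. 235. 147.]
 [597. 234. 141.]
 [596. 230. 146.]
 [597. 226. 142.]]
wing near tip (196.6, 197.0) [[559.8 274.7 117.6]]
far tip (238.0, 163.6) [[648.6 174.4 117.6]]
ball (190.8, 214.4) [[510.  277.6 156. ]]
head (214.4, 177.6) [[604.5 227.  147. ]]
boltmid (202.6, 203.6) [[543.3 258.8 117. ]]
capc (216.8, 180.2) [[603.4 225.6 121. ]]
p1 [[620.7 -71.1  30. ]]
p2 [[ 689.6 -290.9   30. ]]
p3 [[ 543.3 -347.7   30. ]]
p4 [[ 452.8 -128.9   30. ]]
elbow [[ 524.2534923  -137.84404647   20.        ]]
```

```bash
python3 - <<'E'
from h import *
d=np.load('top0.npy')
ys,xs=np.mgrid[140:250,170:260]; uv=np.c_[xs.ravel(),ys.ravel()]
P=atd('top',uv,d[ys,xs].ravel()); 
q=P[(P[:,2]>134)&(np.hypot(P[:,0]-604,P[:,1]-226)<30)]
print(len(q),q.mean(0),cv2.minAreaRect(q[:,:2].astype('float32')))
q=P[(P[:,2]>108)&(P[:,2]<128)&(np.hypot(P[:,0]-604,P[:,1]-226)>29)&(np.hypot(P[:,0]-604,P[:,1]-226)<80)]
dd=q[:,:2]-[604,226]; k=(dd@[.66,-.75]); pr=abs(dd@[.75,.66])<14; 
w,v=np.linalg.eigh(np.cov(dd[pr].T)); print('wing',np.degrees(np.arctan2(v[1,1],v[0,1])),dd[pr].mean(0)+[604,226],k[pr].min(),k[pr].max())
q=P[(P[:,2]>130)&(np.hypot(P[:,0]-510,P[:,1]-278)<18)]; print('ball',q.mean(0),len(q)); print(q.round(0))
ds=np.load('scene0.npy')
def cr(x,y): return 355+(x+.5)/5-.5,135+(y+.5)/5-.5
print('scene ball',cr(245,75),onz('scene',cr(245,75),156)); print('cap head top',onz('scene',cr(248,204),147))
print(proj('scene',[[604,226,147],[604,226,121],[510,278,156]]), proj('top',[[510,278,156]]))
sy,sx=np.mgrid[140:250,360:440]; S=atd('scene',np.c_[sx.ravel(),sy.ravel()],ds[sy,sx].ravel())
q=S[(S[:,2]>134)&(np.hypot(S[:,0]-604,S[:,1]-226)<30)]; print('scene head',len(q),q.mean(0),q.min(0),q.max(0))
q=S[(S[:,2]>130)&(np.hypot(S[:,0]-510,S[:,1]-278)<25)]; print('scene ball',len(q),q.mean(0))
E
```

```text
101 [602.2359393  225.84672997 145.38305501] ((602.8538818359375, 226.22630310058594), (24.62281036376953, 23.1887264251709), 44.4111328125)
wing 132.958125981406 [601.32280129 227.21781294] -70.55513186519494 67.96632367736173
ball [507.54315958 276.95296993 155.54703032] 32
[[513. 281. 159.]
 [513. 279. 158.]
 [513. 277. 156.]
 [513. 274. 158.]
 [510. 283. 160.]
 [510. 280. 164.]
 [510. 278. 163.]
 [510. 276. 161.]
 [510. 273. 162.]
 [511. 272. 158.]
 [508. 284. 159.]
 [508. 281. 160.]
 [508. 278. 161.]
 [508. 275. 163.]
 [507. 272. 166.]
 [508. 272. 159.]
 [505. 283. 161.]
 [506. 281. 159.]
 [506. 278. 160.]
 [505. 276. 161.]
 [505. 273. 161.]
 [506. 272. 156.]
 [509. 274. 135.]
 [503. 281. 159.]
 [503. 279. 159.]
 [503. 276. 158.]
 [504. 275. 154.]
 [505. 275. 143.]
 [507. 275. 133.]
 [504. 278. 138.]
 [503. 275. 142.]
 [505. 275. 131.]]
scene ball (403.6, 149.6) [[514.10065266 276.11333579 156.        ]]
cap head top [[608.61124384 225.56010301 147.        ]]
[[403.53283233 174.36728143]
 [402.36845872 181.10738287]
 [403.46910342 148.66633044]] [[190.62551746 214.40834775]]
scene head 80 [611.08296859 222.11650215 143.35271247] [594.26030237 207.57399425 134.21070541] [626.40536336 241.17617993 149.65639635]
scene ball 32 [515.20902546 275.57651279 149.3129932 ]
```

Request:
{"fn": "move_arm", "kwargs": {
  "rows": [
    {"ry":-0.125},
    {"ry":-0.125},
    {"ry":-0.125},
    {"ry":-0.125},
    {"ry":-0.125},
    {"ry":-0.125},
    {"ry":-0.125},
    {"ry":-0.125},
    {"ry":-0.125},
    {"ry":-0.125}
  ]
}}

```text
validation failed for argument at $.ro...
```

Request:
{"fn": "move_arm", "kwargs": {
  "rows": [
    {"ry":-0.125},
    {"ry":-0.125},
    {"ry":-0.125},
    {"ry":-0.125},
    {"ry":-0.125},
    {"ry":-0.125},
    {"ry":-0.125},
    {"ry":-0.097},
    {"grip":60}
  ]
}}

```text
validation failed for argument at $.ro...
```

```bash
cat >> h.py <<'E'
def go(x,y,z):
    s=env.state(); Rm=R.from_euler('xyz',s['tcp_rot']).as_matrix()
    p=s['eef_pos']; print('t',round(s['t'],2),'pos',p.round(1),'rpy',s['tcp_rot'].round(4),'j',s['joints'].round(2),'F',s['ft_force'].round(1),'op',round(s['opening'],3))
    dl=Rm.T@(np.array([x,y,z])-p)/10; print('shift cm',dl.round(3))
E
python3 -c "
from h import *
go(480,-300,233);go(508,278,190)"
```

```text
t 0.1 pos [ 255.3 -570.3  233.1] rpy [-1.5707e+00  1.0000e-03 -1.1500e+00] j [-1.26  0.49  1.56 -0.    1.09 -0.11] F [ 0.4  0.7 -0.5] op 1.004
shift cm [-1.5489e+01  3.0000e-02  3.1553e+01]
t 0.1 pos [ 255.3 -570.3  233.1] rpy [-1.5707e+00  1.0000e-03 -1.1500e+00] j [-1.26  0.49  1.56 -0.    1.09 -0.11] F [ 0.4  0.7 -0.5] op 1.004
shift cm [-67.098   4.384  57.721]
```

```bash
cat >> h.py <<'E'
def plan(wps,grip=100):
    # wps: list of (x,y,z,yaw,n); prints rows of tool-frame shifts
    s=env.state(); p=s['eef_pos'].copy(); yaw=s['tcp_rot'][2]; i=0
    for x,y,z,yw,n in wps:
        dp=(np.array([x,y,z])-p)/n; dy=(yw-yaw)/n
        for k in range(n):
            ex=np.array([np.cos(yaw),np.sin(yaw),0]); ez=np.array([-np.sin(yaw),np.cos(yaw),0])
            print(i,f"tx {dp@ex/10:.2f} ty {-dp[2]/10:.2f} tz {dp@ez/10:.2f} ry {-dy:.3f}",'max!' if np.linalg.norm(dp)>41 or abs(dy)>.125 else ''); yaw+=dy; i+=1
        p=np.array([x,y,z],float); yaw=yw
E
python3 -c "
from h import *
plan([(480,-250,233,-0.05,9),(508,278,195,1.072,14)])"
```

```text
0 tx -2.23 ty 0.00 tz 3.73 ry -0.122 max!
1 tx -1.76 ty 0.00 tz 3.98 ry -0.122 max!
2 tx -1.26 ty 0.00 tz 4.16 ry -0.122 max!
3 tx -0.74 ty 0.00 tz 4.28 ry -0.122 max!
4 tx -0.21 ty 0.00 tz 4.34 ry -0.122 max!
5 tx 0.32 ty 0.00 tz 4.34 ry -0.122 max!
6 tx 0.84 ty 0.00 tz 4.26 ry -0.122 max!
7 tx 1.36 ty 0.00 tz 4.13 ry -0.122 max!
8 tx 1.85 ty 0.00 tz 3.93 ry -0.122 max!
9 tx 0.01 ty 0.27 tz 3.78 ry -0.080 
10 tx 0.31 ty 0.27 tz 3.76 ry -0.080 
11 tx 0.61 ty 0.27 tz 3.73 ry -0.080 
12 tx 0.91 ty 0.27 tz 3.67 ry -0.080 
13 tx 1.20 ty 0.27 tz 3.58 ry -0.080 
14 tx 1.48 ty 0.27 tz 3.47 ry -0.080 
15 tx 1.76 ty 0.27 tz 3.34 ry -0.080 
16 tx 2.02 ty 0.27 tz 3.19 ry -0.080 
17 tx 2.27 ty 0.27 tz 3.02 ry -0.080 
18 tx 2.50 ty 0.27 tz 2.83 ry -0.080 
19 tx 2.72 ty 0.27 tz 2.62 ry -0.080 
20 tx 2.92 ty 0.27 tz 2.39 ry -0.080 
21 tx 3.10 ty 0.27 tz 2.15 ry -0.080 
22 tx 3.27 ty 0.27 tz 1.90 ry -0.080
```

```bash
python3 -c "
from h import *
plan([(480,-250,233,0.0,10)])"
```

```text
0 tx -2.01 ty 0.00 tz 3.36 ry -0.115 
1 tx -1.61 ty 0.00 tz 3.57 ry -0.115 
2 tx -1.19 ty 0.00 tz 3.73 ry -0.115 
3 tx -0.75 ty 0.00 tz 3.84 ry -0.115 
4 tx -0.31 ty 0.00 tz 3.90 ry -0.115 
5 tx 0.14 ty 0.00 tz 3.91 ry -0.115 
6 tx 0.59 ty 0.00 tz 3.87 ry -0.115 
7 tx 1.03 ty 0.00 tz 3.77 ry -0.115 
8 tx 1.46 ty 0.00 tz 3.63 ry -0.115 
9 tx 1.86 ty 0.00 tz 3.44 ry -0.115
```

Request:
{"fn": "move_arm", "kwargs": {
  "rows": [
    {"tx":-2.0,"ty":0,"tz":3.36,"rx":0,"ry":-0.115,"rz":0,"grip":100},
    {"tx":-1.6,"ty":0,"tz":3.57,"rx":0,"ry":-0.115,"rz":0,"grip":100},
    {"tx":-1.2,"ty":0,"tz":3.73,"rx":0,"ry":-0.115,"rz":0,"grip":100},
    {"tx":-0.75,"ty":0,"tz":3.84,"rx":0,"ry":-0.115,"rz":0,"grip":100},
    {"tx":-0.3,"ty":0,"tz":3.9,"rx":0,"ry":-0.115,"rz":0,"grip":100},
    {"tx":0.14,"ty":0,"tz":3.9,"rx":0,"ry":-0.115,"rz":0,"grip":100},
    {"tx":0.6,"ty":0,"tz":3.87,"rx":0,"ry":-0.115,"rz":0,"grip":80},
    {"tx":1.03,"ty":0,"tz":3.77,"rx":0,"ry":-0.115,"rz":0,"grip":60},
    {"tx":1.46,"ty":0,"tz":3.63,"rx":0,"ry":-0.115,"rz":0,"grip":60},
    {"tx":1.86,"ty":0,"tz":3.44,"rx":0,"ry":-0.115,"rz":0,"grip":60}
  ]
}}

```text
t: 0.93
eef_pos: [480.7, -248.5, 233.5]
tcp_rot: [-1.571, 0.0, 0.006]
ft_force: [1.8, -0.1, 0.1]
opening: 0.777
```

```bash
python3 -c "
from h import *
go(480,-250,233)
plan([(500,128,233,1.072,10),(508,278,195,1.072,4)])"
```

```text
t 0.93 pos [ 480.7 -248.5  233.5] rpy [-1.5707e+00  3.0000e-04  5.6000e-03] j [-0.6   0.37  1.76 -0.    1.   -0.6 ] F [ 1.8 -0.1  0.1] op 0.777
shift cm [-0.075  0.052 -0.148]
0 tx 0.21 ty 0.01 tz 3.76 ry -0.107 
1 tx 0.61 ty 0.01 tz 3.72 ry -0.107 
2 tx 1.01 ty 0.01 tz 3.63 ry -0.107 
3 tx 1.39 ty 0.01 tz 3.51 ry -0.107 
4 tx 1.75 ty 0.01 tz 3.34 ry -0.107 
5 tx 2.10 ty 0.01 tz 3.13 ry -0.107 
6 tx 2.42 ty 0.01 tz 2.89 ry -0.107 
7 tx 2.71 ty 0.01 tz 2.62 ry -0.107 
8 tx 2.98 ty 0.01 tz 2.31 ry -0.107 
9 tx 3.21 ty 0.01 tz 1.98 ry -0.107 
10 tx 3.39 ty 0.95 tz 1.62 ry -0.000 
11 tx 3.39 ty 0.95 tz 1.62 ry -0.000 
12 tx 3.39 ty 0.95 tz 1.62 ry -0.000 
13 tx 3.39 ty 0.95 tz 1.62 ry -0.000
```

Request:
{"fn": "move_arm", "kwargs": {
  "rows": [
    {"tx":0.21,"ty":0,"tz":3.76,"rx":0,"ry":-0.107,"rz":0,"grip":60},
    {"tx":0.6,"ty":0,"tz":3.72,"rx":0,"ry":-0.107,"rz":0,"grip":60},
    {"tx":1.0,"ty":0,"tz":3.63,"rx":0,"ry":-0.107,"rz":0,"grip":60},
    {"tx":1.4,"ty":0,"tz":3.5,"rx":0,"ry":-0.107,"rz":0,"grip":60},
    {"tx":1.75,"ty":0,"tz":3.34,"rx":0,"ry":-0.107,"rz":0,"grip":60},
    {"tx":2.1,"ty":0,"tz":3.13,"rx":0,"ry":-0.107,"rz":0,"grip":60},
    {"tx":2.42,"ty":0,"tz":2.9,"rx":0,"ry":-0.107,"rz":0,"grip":60},
    {"tx":2.7,"ty":0,"tz":2.62,"rx":0,"ry":-0.107,"rz":0,"grip":60},
    {"tx":3.0,"ty":0,"tz":2.3,"rx":0,"ry":-0.107,"rz":0,"grip":60},
    {"tx":3.2,"ty":0,"tz":2.0,"rx":0,"ry":-0.107,"rz":0,"grip":60}
  ]
}}

```text
t: 1.77
eef_pos: [500.4, 128.0, 233.5]
tcp_rot: [-1.571, 0.0, 1.075]
ft_force: [0.5, -0.7, 0.7]
opening: 0.595
```

Request:
{"fn": "move_arm", "kwargs": {
  "rows": [
    {"tx":3.4,"ty":0.9,"tz":1.6,"rx":0,"ry":0,"rz":0,"grip":60},
    {"tx":3.4,"ty":0.9,"tz":1.6,"rx":0,"ry":0,"rz":0,"grip":60},
    {"tx":3.4,"ty":0.9,"tz":1.6,"rx":0,"ry":0,"rz":0,"grip":60},
    {"tx":3.4,"ty":0.9,"tz":1.6,"rx":0,"ry":0,"rz":0,"grip":60},
    {"tx":0,"ty":0,"tz":0,"rx":0,"ry":0,"rz":0,"grip":60},
    {"tx":0,"ty":0,"tz":0,"rx":0,"ry":0,"rz":0,"grip":60}
  ]
}}

```text
t: 2.27
eef_pos: [509.2, 277.6, 196.5]
tcp_rot: [-1.57, 0.002, 1.073]
ft_force: [0.3, -0.0, 0.1]
opening: 0.598
```

```bash
python3 -c "
from h import *
go(508.5,277.5,143)
im,d=env.read_camera('scene'); cv2.imwrite('pics/s1.png',cv2.resize(im[100:250,330:460],None,fx=4,fy=4,interpolation=cv2.INTER_CUBIC))
"
```

```text
t 2.27 pos [509.2 277.6 196.5] rpy [-1.5697e+00  1.5000e-03  1.0730e+00] j [ 0.39  0.47  1.71 -0.    0.96 -0.69] F [ 0.3 -0.   0.1] op 0.598
shift cm [-0.035  5.349  0.049]
```

View pics/s1.png

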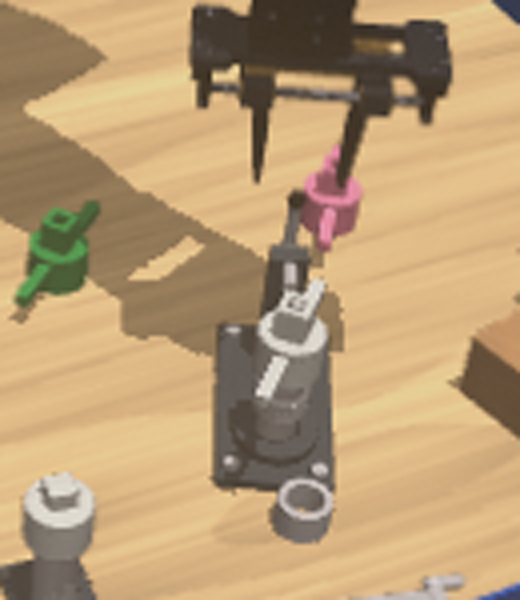

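The ball (crop 297,200) lies between the two fingertips; the candidates for the cap were grey-white (402,180), green (345,163) and pink (413,150). Only the grey one sits on the stand with the block and bolt, so it is the cap.

Request:
{"fn": "move_arm", "kwargs": {
  "rows": [
    {"tx":0,"ty":1.4,"tz":0,"rx":0,"ry":0,"rz":0,"grip":60},
    {"tx":0,"ty":1.4,"tz":0,"rx":0,"ry":0,"rz":0,"grip":60},
    {"tx":0,"ty":1.4,"tz":0,"rx":0,"ry":0,"rz":0,"grip":60},
    {"tx":0,"ty":1.1,"tz":0,"rx":0,"ry":0,"rz":0,"grip":60},
    {"tx":0,"ty":0,"tz":0,"rx":0,"ry":0,"rz":0,"grip":30},
    {"tx":0,"ty":0,"tz":0,"rx":0,"ry":0,"rz":0,"grip":20},
    {"tx":0,"ty":0,"tz":0,"rx":0,"ry":0,"rz":0,"grip":0},
    {"tx":0,"ty":0,"tz":0,"rx":0,"ry":0,"rz":0,"grip":0},
    {"tx":0,"ty":0,"tz":0,"rx":0,"ry":0,"rz":0,"grip":0},
    {"tx":0,"ty":0,"tz":0,"rx":0,"ry":0,"rz":0,"grip":0}
  ]
}}

```text
t: 3.15
eef_pos: [510.0, 276.2, 145.1]
tcp_rot: [-1.571, -0.001, 1.07]
ft_force: [-0.1, -0.6, -0.2]
opening: 0.236
```

Request:
{"fn": "move_arm", "kwargs": {
  "rows": [
    {"tx":0,"ty":0,"tz":0,"rx":0,"ry":0,"rz":0,"grip":0},
    {"tx":0,"ty":0,"tz":0,"rx":0,"ry":0,"rz":0,"grip":0},
    {"tx":0,"ty":0,"tz":0,"rx":0,"ry":0,"rz":0,"grip":0}
  ]
}}

```text
t: 3.4
eef_pos: [511.2, 277.9, 145.1]
tcp_rot: [-1.573, -0.005, 1.07]
ft_force: [5.4, 12.1, -3.9]
opening: 0.124
```

Request:
{"fn": "move_arm", "kwargs": {
  "rows": [
    {"tx":0.1,"ty":0,"tz":0,"rx":0,"ry":0,"rz":0,"grip":0},
    {"tx":0,"ty":0,"tz":0,"rx":0,"ry":0,"rz":0,"grip":0},
    {"tx":0,"ty":0,"tz":0,"rx":0,"ry":0,"rz":0,"grip":0}
  ]
}}

```text
t: 3.65
eef_pos: [511.2, 278.0, 145.1]
tcp_rot: [-1.572, -0.003, 1.07]
ft_force: [3.5, 6.0, 0.1]
opening: 0.129
```

Request:
{"fn": "move_arm", "kwargs": {
  "rows": [
    {"tx":0.1,"ty":0,"tz":0.4,"rx":0,"ry":0,"rz":0,"grip":0},
    {"tx":0,"ty":0,"tz":0.5,"rx":0,"ry":0,"rz":0,"grip":0},
    {"tx":0,"ty":0,"tz":0.5,"rx":0,"ry":0,"rz":0,"grip":0},
    {"tx":0,"ty":0,"tz":0.5,"rx":0,"ry":0,"rz":0,"grip":0},
    {"tx":0,"ty":0,"tz":0.4,"rx":0,"ry":0,"rz":0,"grip":0},
    {"tx":0,"ty":0,"tz":0.3,"rx":0,"ry":0,"rz":0,"grip":0},
    {"tx":0,"ty":0,"tz":0,"rx":0,"ry":0,"rz":0,"grip":0}
  ]
}}

```text
t: 4.23
eef_pos: [487.7, 290.9, 145.0]
tcp_rot: [-1.571, -0.001, 1.07]
ft_force: [2.8, 4.4, 4.1]
opening: 0.125
```

Request:
{"fn": "move_arm", "kwargs": {
  "rows": [
    {"tx":0,"ty":0,"tz":0.1,"rx":0,"ry":0,"rz":0,"grip":0},
    {"tx":0,"ty":0,"tz":0.1,"rx":0,"ry":0,"rz":0,"grip":0},
    {"tx":0,"ty":0,"tz":0,"rx":0,"ry":0,"rz":0,"grip":0}
  ]
}}

```text
t: 4.48
eef_pos: [487.6, 291.1, 145.0]
tcp_rot: [-1.574, -0.001, 1.07]
ft_force: [10.7, -2.7, 1.6]
opening: 0.129
```

Request:
{"fn": "move_arm", "kwargs": {
  "rows": [
    {"tx":0,"ty":0,"tz":0.1,"rx":0,"ry":0,"rz":0,"grip":0},
    {"tx":0,"ty":0,"tz":0.1,"rx":0,"ry":0,"rz":0,"grip":0},
    {"tx":0,"ty":0,"tz":0,"rx":0,"ry":0,"rz":0,"grip":0}
  ]
}}

```text
t: 4.73
eef_pos: [487.4, 291.3, 145.0]
tcp_rot: [-1.577, -0.002, 1.07]
ft_force: [20.7, -10.0, -1.1]
opening: 0.125
```

Request:
{"fn": "move_arm", "kwargs": {
  "rows": [
    {"tx":0,"ty":0,"tz":-0.2,"rx":0,"ry":0,"rz":0,"grip":0},
    {"tx":0,"ty":0,"tz":0,"rx":0,"ry":0,"rz":0,"grip":60},
    {"tx":0,"ty":0,"tz":0,"rx":0,"ry":0,"rz":0,"grip":60},
    {"tx":0,"ty":0,"tz":0,"rx":0,"ry":0,"rz":0,"grip":60},
    {"tx":0,"ty":0,"tz":0,"rx":0,"ry":0,"rz":0,"grip":60},
    {"tx":0,"ty":-1.5,"tz":0,"rx":0,"ry":0,"rz":0,"grip":60},
    {"tx":0,"ty":-2.0,"tz":0,"rx":0,"ry":0,"rz":0,"grip":60},
    {"tx":0,"ty":-2.0,"tz":0,"rx":0,"ry":0,"rz":0,"grip":60}
  ]
}}

```text
t: 5.4
eef_pos: [485.5, 291.2, 199.6]
tcp_rot: [-1.569, 0.002, 1.07]
ft_force: [1.2, -0.3, 0.4]
opening: 0.56
```

```bash
python3 -c "
from h import *
go(604,226.3,190)
im,d=env.read_camera('scene'); cv2.imwrite('pics/s2.png',cv2.resize(im[100:250,330:460],None,fx=4,fy=4,interpolation=cv2.INTER_CUBIC))
plan([(604,226.3,190,-0.82,16)])
"
```

```text
t 5.4 pos [485.5 291.2 199.6] rpy [-1.5692  0.0021  1.0703] j [ 0.42  0.45  1.74 -0.    0.95 -0.65] F [ 1.2 -0.3  0.4] op 0.56
shift cm [-5.0000e-03  9.4100e-01 -1.3515e+01]
0 tx -0.01 ty 0.09 tz -0.84 ry 0.118 
1 tx 0.09 ty 0.09 tz -0.83 ry 0.118 
2 tx 0.19 ty 0.09 tz -0.82 ry 0.118 
3 tx 0.28 ty 0.09 tz -0.79 ry 0.118 
4 tx 0.38 ty 0.09 tz -0.75 ry 0.118 
5 tx 0.46 ty 0.09 tz -0.70 ry 0.118 
6 tx 0.54 ty 0.09 tz -0.64 ry 0.118 
7 tx 0.61 ty 0.09 tz -0.57 ry 0.118 
8 tx 0.68 ty 0.09 tz -0.50 ry 0.118 
9 tx 0.73 ty 0.09 tz -0.42 ry 0.118 
10 tx 0.77 ty 0.09 tz -0.33 ry 0.118 
11 tx 0.81 ty 0.09 tz -0.23 ry 0.118 
12 tx 0.83 ty 0.09 tz -0.14 ry 0.118 
13 tx 0.84 ty 0.09 tz -0.04 ry 0.118 
14 tx 0.84 ty 0.09 tz 0.06 ry 0.118 
15 tx 0.82 ty 0.09 tz 0.16 ry 0.118
```

View pics/s2.png

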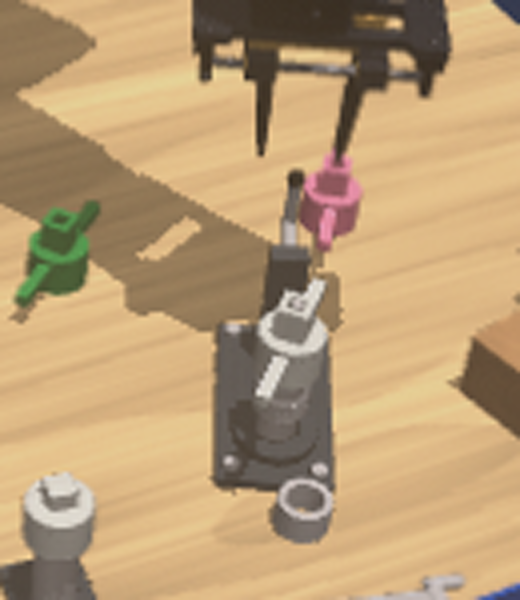

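The ball has moved back (crop 297,200 → 297,178), and the bar no longer shows in front of the block, so the bolt is drawn.

Request:
{"fn": "move_arm", "kwargs": {
  "rows": [
    {"tx":0,"ty":0,"tz":-3.38,"rx":0,"ry":0,"rz":0,"grip":60},
    {"tx":0,"ty":0,"tz":-3.38,"rx":0,"ry":0,"rz":0,"grip":60},
    {"tx":0,"ty":0,"tz":-3.38,"rx":0,"ry":0,"rz":0,"grip":60},
    {"tx":0,"ty":0,"tz":-3.38,"rx":0,"ry":0,"rz":0,"grip":60},
    {"tx":0,"ty":0,"tz":0,"rx":0,"ry":0.12,"rz":0,"grip":60},
    {"tx":0,"ty":0,"tz":0,"rx":0,"ry":0.12,"rz":0,"grip":60},
    {"tx":0,"ty":0,"tz":0,"rx":0,"ry":0.12,"rz":0,"grip":60},
    {"tx":0,"ty":0,"tz":0,"rx":0,"ry":0.12,"rz":0,"grip":60},
    {"tx":0,"ty":0,"tz":0,"rx":0,"ry":0.12,"rz":0,"grip":60},
    {"tx":0,"ty":0,"tz":0,"rx":0,"ry":0.12,"rz":0,"grip":60}
  ]
}}

```text
t: 6.28
eef_pos: [604.3, 226.5, 199.0]
tcp_rot: [-1.571, 0.001, 0.344]
ft_force: [0.2, -0.6, 0.4]
opening: 0.6
```

Request:
{"fn": "move_arm", "kwargs": {
  "rows": [
    {"tx":0,"ty":0,"tz":0,"rx":0,"ry":0.12,"rz":0,"grip":60},
    {"tx":0,"ty":0,"tz":0,"rx":0,"ry":0.12,"rz":0,"grip":60},
    {"tx":0,"ty":0,"tz":0,"rx":0,"ry":0.12,"rz":0,"grip":60},
    {"tx":0,"ty":0,"tz":0,"rx":0,"ry":0.12,"rz":0,"grip":60},
    {"tx":0,"ty":0,"tz":0,"rx":0,"ry":0.12,"rz":0,"grip":60},
    {"tx":0,"ty":0,"tz":0,"rx":0,"ry":0.12,"rz":0,"grip":60},
    {"tx":0,"ty":0,"tz":0,"rx":0,"ry":0.12,"rz":0,"grip":60},
    {"tx":0,"ty":0,"tz":0,"rx":0,"ry":0.12,"rz":0,"grip":60},
    {"tx":0,"ty":0,"tz":0,"rx":0,"ry":0.12,"rz":0,"grip":60},
    {"tx":0,"ty":0,"tz":0,"rx":0,"ry":0.09,"rz":0,"grip":60}
  ]
}}

```text
t: 7.12
eef_pos: [604.3, 226.5, 199.1]
tcp_rot: [-1.572, 0.001, -0.826]
ft_force: [0.5, 0.4, 0.2]
opening: 0.601
```

```bash
python3 -c "
from h import *
go(604,226.3,143)
im,d=env.read_camera('scene'); cv2.imwrite('pics/s3.png',cv2.resize(im[100:250,330:460],None,fx=4,fy=4,interpolation=cv2.INTER_CUBIC))
"
```

```text
t 7.12 pos [604.3 226.5 199.1] rpy [-1.5721e+00  6.0000e-04 -8.2600e-01] j [ 0.26  0.55  1.54 -0.    1.05  1.08] F [0.5 0.4 0.2] op 0.601
shift cm [-1.000e-03  5.608e+00 -3.000e-02]
```

View pics/s3.png

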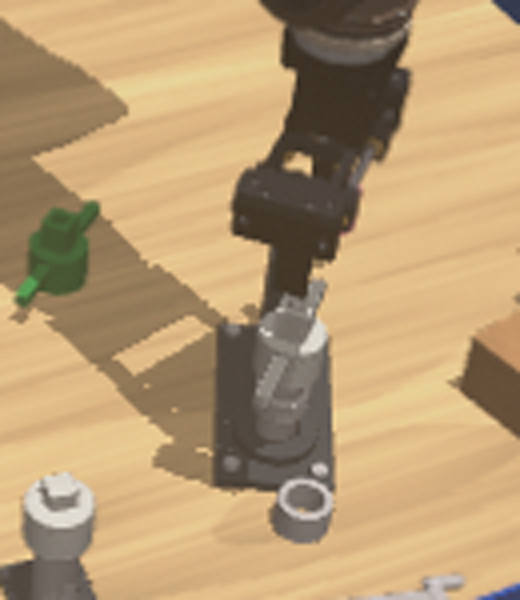

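Request:
{"fn": "move_arm", "kwargs": {
  "rows": [
    {"tx":0,"ty":2.0,"tz":0,"rx":0,"ry":0,"rz":0,"grip":60},
    {"tx":0,"ty":2.0,"tz":0,"rx":0,"ry":0,"rz":0,"grip":60},
    {"tx":0,"ty":1.0,"tz":0,"rx":0,"ry":0,"rz":0,"grip":60},
    {"tx":0,"ty":0.5,"tz":0,"rx":0,"ry":0,"rz":0,"grip":40},
    {"tx":0,"ty":0,"tz":0,"rx":0,"ry":0,"rz":0,"grip":30},
    {"tx":0,"ty":0,"tz":0,"rx":0,"ry":0,"rz":0,"grip":20},
    {"tx":0,"ty":0,"tz":0,"rx":0,"ry":0,"rz":0,"grip":0},
    {"tx":0,"ty":0,"tz":0,"rx":0,"ry":0,"rz":0,"grip":0},
    {"tx":0,"ty":0,"tz":0,"rx":0,"ry":0,"rz":0,"grip":0},
    {"tx":0,"ty":0,"tz":0,"rx":0,"ry":0,"rz":0,"grip":0}
  ]
}}

```text
t: 8.0
eef_pos: [605.4, 226.2, 145.3]
tcp_rot: [-1.57, -0.001, -0.82]
ft_force: [2.5, -2.0, 1.7]
opening: 0.251
```

```bash
python3 -c "
from h import *
go(604,226.3,143); s=env.state(); print(s['ft_force'],s['moment'])
"
```

```text
t 8.0 pos [605.4 226.2 145.3] rpy [-1.5696e+00 -1.3000e-03 -8.1990e-01] j [ 0.26  0.61  1.59 -0.    0.93  1.08] F [ 2.5 -2.   1.7] op 0.251
shift cm [-0.102  0.231 -0.099]
[ 2.46846306 -2.04776105  1.68803426] [-0.43379104 -0.42322404  0.01240482]
```

Request:
{"fn": "move_arm", "kwargs": {
  "rows": [
    {"tx":0,"ty":0,"tz":0,"rx":0,"ry":0,"rz":0,"grip":0},
    {"tx":0,"ty":-0.009,"tz":0,"rx":0,"ry":-0.06,"rz":0,"grip":0},
    {"tx":0,"ty":-0.018,"tz":0,"rx":0,"ry":-0.12,"rz":0,"grip":0},
    {"tx":0,"ty":-0.018,"tz":0,"rx":0,"ry":-0.12,"rz":0,"grip":0}
  ]
}}

```text
t: 8.33
eef_pos: [605.4, 226.2, 145.6]
tcp_rot: [-1.57, -0.001, -0.515]
ft_force: [1.4, -3.4, 2.4]
opening: 0.25
```

Request:
{"fn": "move_arm", "kwargs": {
  "rows": [
    {"tx":0,"ty":-0.018,"tz":0,"rx":0,"ry":-0.12,"rz":0,"grip":0},
    {"tx":0,"ty":-0.018,"tz":0,"rx":0,"ry":-0.12,"rz":0,"grip":0},
    {"tx":0,"ty":-0.018,"tz":0,"rx":0,"ry":-0.12,"rz":0,"grip":0},
    {"tx":0,"ty":-0.018,"tz":0,"rx":0,"ry":-0.12,"rz":0,"grip":0}
  ]
}}

```text
t: 8.67
eef_pos: [605.4, 226.3, 146.3]
tcp_rot: [-1.571, -0.001, -0.034]
ft_force: [2.1, -1.2, 1.8]
opening: 0.252
```

```bash
python3 -c "
from h import *
go(604,226.3,143); s=env.state(); print(s['ft_force'],s['moment'])
"
```

```text
t 8.67 pos [605.4 226.3 146.3] rpy [-1.5707e+00 -1.5000e-03 -3.4300e-02] j [ 0.26  0.61  1.59 -0.    0.94  0.29] F [ 2.1 -1.2  1.8] op 0.252
shift cm [-0.141  0.326 -0.003]
[ 2.10139253 -1.22203174  1.79932761] [-0.39064564 -0.56746508 -0.05944056]
```

Request:
{"fn": "move_arm", "kwargs": {
  "rows": [
    {"tx":0,"ty":-0.018,"tz":0,"rx":0,"ry":-0.12,"rz":0,"grip":0},
    {"tx":0,"ty":-0.018,"tz":0,"rx":0,"ry":-0.12,"rz":0,"grip":0},
    {"tx":0,"ty":-0.018,"tz":0,"rx":0,"ry":-0.12,"rz":0,"grip":0},
    {"tx":0,"ty":-0.018,"tz":0,"rx":0,"ry":-0.12,"rz":0,"grip":0},
    {"tx":0,"ty":-0.018,"tz":0,"rx":0,"ry":-0.12,"rz":0,"grip":0},
    {"tx":0,"ty":-0.018,"tz":0,"rx":0,"ry":-0.12,"rz":0,"grip":0},
    {"tx":0,"ty":-0.018,"tz":0,"rx":0,"ry":-0.12,"rz":0,"grip":0},
    {"tx":0,"ty":-0.018,"tz":0,"rx":0,"ry":-0.12,"rz":0,"grip":0}
  ]
}}

```text
t: 9.33
eef_pos: [605.3, 225.5, 147.6]
tcp_rot: [-1.572, 0.0, 0.926]
ft_force: [2.0, -7.9, 3.2]
opening: 0.251
```

Request:
{"fn": "move_arm", "kwargs": {
  "rows": [
    {"tx":0,"ty":-0.018,"tz":0,"rx":0,"ry":-0.12,"rz":0,"grip":0},
    {"tx":0,"ty":-0.018,"tz":0,"rx":0,"ry":-0.12,"rz":0,"grip":0},
    {"tx":0,"ty":-0.018,"tz":0,"rx":0,"ry":-0.12,"rz":0,"grip":0},
    {"tx":0,"ty":-0.018,"tz":0,"rx":0,"ry":-0.12,"rz":0,"grip":0},
    {"tx":0,"ty":-0.018,"tz":0,"rx":0,"ry":-0.12,"rz":0,"grip":0},
    {"tx":0,"ty":-0.018,"tz":0,"rx":0,"ry":-0.12,"rz":0,"grip":0},
    {"tx":0,"ty":-0.018,"tz":0,"rx":0,"ry":-0.12,"rz":0,"grip":0},
    {"tx":0,"ty":-0.018,"tz":0,"rx":0,"ry":-0.12,"rz":0,"grip":0}
  ]
}}

```text
t: 10.0
eef_pos: [605.6, 226.1, 149.1]
tcp_rot: [-1.573, 0.001, 1.886]
ft_force: [3.9, -2.5, 1.2]
opening: 0.248
```

Request:
{"fn": "move_arm", "kwargs": {
  "rows": [
    {"tx":0,"ty":-0.018,"tz":0,"rx":0,"ry":-0.12,"rz":0,"grip":0},
    {"tx":0,"ty":-0.018,"tz":0,"rx":0,"ry":-0.12,"rz":0,"grip":0},
    {"tx":0,"ty":-0.018,"tz":0,"rx":0,"ry":-0.12,"rz":0,"grip":0},
    {"tx":0,"ty":-0.018,"tz":0,"rx":0,"ry":-0.12,"rz":0,"grip":0},
    {"tx":0,"ty":-0.018,"tz":0,"rx":0,"ry":-0.12,"rz":0,"grip":0},
    {"tx":0,"ty":-0.018,"tz":0,"rx":0,"ry":-0.12,"rz":0,"grip":0},
    {"tx":0,"ty":-0.018,"tz":0,"rx":0,"ry":-0.12,"rz":0,"grip":0},
    {"tx":0,"ty":-0.018,"tz":0,"rx":0,"ry":-0.12,"rz":0,"grip":0}
  ]
}}

```text
t: 10.67
eef_pos: [605.5, 226.1, 150.5]
tcp_rot: [-1.571, 0.002, 2.846]
ft_force: [2.9, -2.0, 1.9]
opening: 0.254
```

```bash
python3 -c "
from h import *
go(604,226.3,143); s=env.state(); print(s['ft_force'],s['moment'])
im,d=env.read_camera('scene'); cv2.imwrite('pics/s4.png',cv2.resize(im[100:250,330:460],None,fx=4,fy=4,interpolation=cv2.INTER_CUBIC))
"
```

```text
t 10.67 pos [605.5 226.1 150.5] rpy [-1.5712e+00  1.7000e-03  2.8458e+00] j [ 0.26  0.61  1.59 -0.    0.94 -2.59] F [ 2.9 -2.   1.9] op 0.254
shift cm [0.153 0.753 0.03 ]
[ 2.87706386 -1.98014408  1.92194483] [-0.35645228 -0.83723167 -0.14519575]
```

View pics/s4.png

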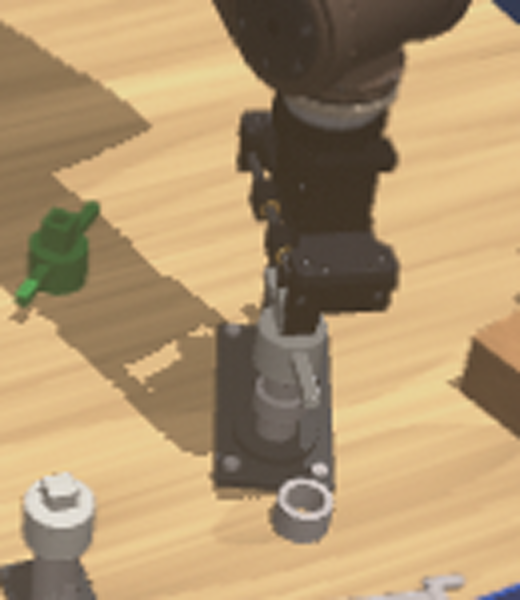

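Request:
{"fn": "move_arm", "kwargs": {
  "rows": [
    {"tx":0,"ty":0,"tz":0,"rx":0,"ry":0,"rz":0,"grip":50},
    {"tx":0,"ty":0,"tz":0,"rx":0,"ry":0,"rz":0,"grip":50},
    {"tx":0,"ty":0,"tz":0,"rx":0,"ry":0,"rz":0,"grip":50},
    {"tx":0,"ty":0,"tz":0,"rx":0,"ry":0,"rz":0,"grip":50},
    {"tx":0,"ty":0,"tz":0,"rx":0,"ry":0.124,"rz":0,"grip":50},
    {"tx":0,"ty":0,"tz":0,"rx":0,"ry":0.124,"rz":0,"grip":50},
    {"tx":0,"ty":0,"tz":0,"rx":0,"ry":0.124,"rz":0,"grip":50},
    {"tx":0,"ty":0,"tz":0,"rx":0,"ry":0.124,"rz":0,"grip":50},
    {"tx":0,"ty":0,"tz":0,"rx":0,"ry":0.124,"rz":0,"grip":50},
    {"tx":0,"ty":0,"tz":0,"rx":0,"ry":0.124,"rz":0,"grip":50}
  ]
}}

```text
t: 11.55
eef_pos: [604.7, 226.5, 150.0]
tcp_rot: [-1.57, -0.0, 2.088]
ft_force: [0.5, -0.2, -0.2]
opening: 0.501
```

Request:
{"fn": "move_arm", "kwargs": {
  "rows": [
    {"tx":0,"ty":0,"tz":0,"rx":0,"ry":0.124,"rz":0,"grip":50},
    {"tx":0,"ty":0,"tz":0,"rx":0,"ry":0.124,"rz":0,"grip":50},
    {"tx":0,"ty":0,"tz":0,"rx":0,"ry":0.124,"rz":0,"grip":50},
    {"tx":0,"ty":0,"tz":0,"rx":0,"ry":0.124,"rz":0,"grip":50},
    {"tx":0,"ty":0,"tz":0,"rx":0,"ry":0.124,"rz":0,"grip":50},
    {"tx":0,"ty":0,"tz":0,"rx":0,"ry":0.124,"rz":0,"grip":50},
    {"tx":0,"ty":0,"tz":0,"rx":0,"ry":0.124,"rz":0,"grip":50},
    {"tx":0,"ty":0,"tz":0,"rx":0,"ry":0.124,"rz":0,"grip":50},
    {"tx":0,"ty":0,"tz":0,"rx":0,"ry":0.124,"rz":0,"grip":50},
    {"tx":0,"ty":0,"tz":0,"rx":0,"ry":0.124,"rz":0,"grip":50}
  ]
}}

```text
t: 12.38
eef_pos: [604.7, 226.5, 149.9]
tcp_rot: [-1.57, 0.0, 0.848]
ft_force: [-0.3, -0.2, -0.5]
opening: 0.501
```

Request:
{"fn": "move_arm", "kwargs": {
  "rows": [
    {"tx":0,"ty":0,"tz":0,"rx":0,"ry":0.124,"rz":0,"grip":50},
    {"tx":0,"ty":0,"tz":0,"rx":0,"ry":0.124,"rz":0,"grip":50},
    {"tx":0,"ty":0,"tz":0,"rx":0,"ry":0.124,"rz":0,"grip":50},
    {"tx":0,"ty":0,"tz":0,"rx":0,"ry":0.124,"rz":0,"grip":50},
    {"tx":0,"ty":0,"tz":0,"rx":0,"ry":0.124,"rz":0,"grip":50},
    {"tx":0,"ty":0,"tz":0,"rx":0,"ry":0.124,"rz":0,"grip":50},
    {"tx":0,"ty":0,"tz":0,"rx":0,"ry":0.124,"rz":0,"grip":50},
    {"tx":0,"ty":0,"tz":0,"rx":0,"ry":0.124,"rz":0,"grip":50},
    {"tx":0,"ty":0,"tz":0,"rx":0,"ry":0.124,"rz":0,"grip":50},
    {"tx":0,"ty":0,"tz":0,"rx":0,"ry":0.124,"rz":0,"grip":50}
  ]
}}

```text
t: 13.22
eef_pos: [604.7, 226.5, 150.0]
tcp_rot: [-1.571, 0.0, -0.392]
ft_force: [0.1, -0.2, -0.4]
opening: 0.501
```

Request:
{"fn": "move_arm", "kwargs": {
  "rows": [
    {"tx":0,"ty":0,"tz":0,"rx":0,"ry":0.124,"rz":0,"grip":50},
    {"tx":0,"ty":0,"tz":0,"rx":0,"ry":0.124,"rz":0,"grip":50},
    {"tx":0,"ty":0,"tz":0,"rx":0,"ry":0.124,"rz":0,"grip":50},
    {"tx":0,"ty":0,"tz":0,"rx":0,"ry":0.124,"rz":0,"grip":50},
    {"tx":0,"ty":0,"tz":0,"rx":0,"ry":0.124,"rz":0,"grip":50},
    {"tx":0,"ty":0,"tz":0,"rx":0,"ry":0.124,"rz":0,"grip":50},
    {"tx":0,"ty":0,"tz":0,"rx":0,"ry":0.124,"rz":0,"grip":50},
    {"tx":0,"ty":0,"tz":0,"rx":0,"ry":0.124,"rz":0,"grip":50},
    {"tx":0,"ty":0,"tz":0,"rx":0,"ry":0.124,"rz":0,"grip":50},
    {"tx":0,"ty":0,"tz":0,"rx":0,"ry":0.124,"rz":0,"grip":50}
  ]
}}

```text
t: 14.05
eef_pos: [604.7, 226.5, 150.0]
tcp_rot: [-1.571, -0.0, -1.632]
ft_force: [-0.6, 0.1, -0.4]
opening: 0.499
```

```bash
python3 -c "
from h import *
go(605.4,226.3,150.5); s=env.state(); print(s['ft_force'],s['moment'])
im,d=env.read_camera('scene'); cv2.imwrite('pics/s5.png',cv2.resize(im[100:250,330:460],None,fx=4,fy=4,interpolation=cv2.INTER_CUBIC))
"
```

```text
t 14.05 pos [604.7 226.5 150. ] rpy [-1.5712e+00 -1.0000e-04 -1.6316e+00] j [0.26 0.61 1.59 0.   0.94 1.89] F [-0.6  0.1 -0.4] op 0.499
shift cm [ 0.019 -0.054  0.074]
[-0.63821938  0.10084167 -0.41055078] [0.03320035 0.09314883 0.03463763]
```

View pics/s5.png

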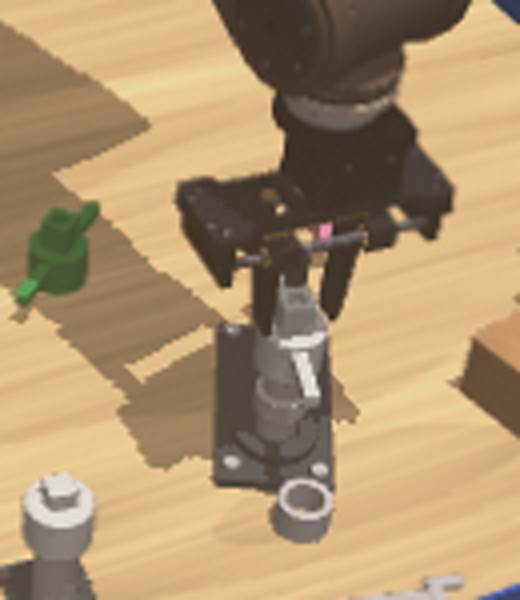

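The wing cap stayed put (near wing at crop 307,375, head at 295,310) and the fingers came back clear of it.

Request:
{"fn": "move_arm", "kwargs": {
  "rows": [
    {"tx":0,"ty":0,"tz":0,"rx":0,"ry":0.117,"rz":0,"grip":50},
    {"tx":0,"ty":0,"tz":0,"rx":0,"ry":0.117,"rz":0,"grip":50},
    {"tx":0,"ty":0,"tz":0.07,"rx":0,"ry":0,"rz":0,"grip":35},
    {"tx":0,"ty":0,"tz":0,"rx":0,"ry":0,"rz":0,"grip":0},
    {"tx":0,"ty":0,"tz":0,"rx":0,"ry":0,"rz":0,"grip":0},
    {"tx":0,"ty":0,"tz":0,"rx":0,"ry":0,"rz":0,"grip":0},
    {"tx":0,"ty":0,"tz":0,"rx":0,"ry":0,"rz":0,"grip":0},
    {"tx":0,"ty":0,"tz":0,"rx":0,"ry":0,"rz":0,"grip":0}
  ]
}}

```text
t: 14.77
eef_pos: [605.5, 226.2, 150.1]
tcp_rot: [-1.571, -0.0, -1.857]
ft_force: [-0.1, 0.6, -0.0]
opening: 0.249
```

```bash
python3 -c "
from h import *
go(605.4,226.3,150.5); s=env.state(); print(s['ft_force'],s['moment'])
"
```

```text
t 14.77 pos [605.5 226.2 150.1] rpy [-1.5707e+00 -1.0000e-04 -1.8566e+00] j [ 0.26  0.61  1.59 -0.    0.95  2.11] F [-0.1  0.6 -0. ] op 0.249
shift cm [-0.002 -0.039 -0.015]
[-0.13855229  0.5829475  -0.01106647] [ 0.0850717   0.06400843 -0.00615083]
```

Well centred. Turn 270° anticlockwise (38 × 0.124).

Request:
{"fn": "move_arm", "kwargs": {
  "rows": [
    {"tx":0,"ty":-0.018,"tz":0,"rx":0,"ry":-0.124,"rz":0,"grip":0},
    {"tx":0,"ty":-0.018,"tz":0,"rx":0,"ry":-0.124,"rz":0,"grip":0},
    {"tx":0,"ty":-0.018,"tz":0,"rx":0,"ry":-0.124,"rz":0,"grip":0},
    {"tx":0,"ty":-0.018,"tz":0,"rx":0,"ry":-0.124,"rz":0,"grip":0},
    {"tx":0,"ty":-0.018,"tz":0,"rx":0,"ry":-0.124,"rz":0,"grip":0},
    {"tx":0,"ty":-0.018,"tz":0,"rx":0,"ry":-0.124,"rz":0,"grip":0},
    {"tx":0,"ty":-0.018,"tz":0,"rx":0,"ry":-0.124,"rz":0,"grip":0},
    {"tx":0,"ty":-0.018,"tz":0,"rx":0,"ry":-0.124,"rz":0,"grip":0},
    {"tx":0,"ty":-0.018,"tz":0,"rx":0,"ry":-0.124,"rz":0,"grip":0},
    {"tx":0,"ty":-0.018,"tz":0,"rx":0,"ry":-0.124,"rz":0,"grip":0}
  ]
}}

```text
t: 15.6
eef_pos: [605.5, 226.1, 151.9]
tcp_rot: [-1.571, -0.0, -0.611]
ft_force: [0.6, -0.2, 0.9]
opening: 0.251
```

Request:
{"fn": "move_arm", "kwargs": {
  "rows": [
    {"tx":0,"ty":-0.018,"tz":0,"rx":0,"ry":-0.124,"rz":0,"grip":0},
    {"tx":0,"ty":-0.018,"tz":0,"rx":0,"ry":-0.124,"rz":0,"grip":0},
    {"tx":0,"ty":-0.018,"tz":0,"rx":0,"ry":-0.124,"rz":0,"grip":0},
    {"tx":0,"ty":-0.018,"tz":0,"rx":0,"ry":-0.124,"rz":0,"grip":0},
    {"tx":0,"ty":-0.018,"tz":0,"rx":0,"ry":-0.124,"rz":0,"grip":0},
    {"tx":0,"ty":-0.018,"tz":0,"rx":0,"ry":-0.124,"rz":0,"grip":0},
    {"tx":0,"ty":-0.018,"tz":0,"rx":0,"ry":-0.124,"rz":0,"grip":0},
    {"tx":0,"ty":-0.018,"tz":0,"rx":0,"ry":-0.124,"rz":0,"grip":0},
    {"tx":0,"ty":-0.018,"tz":0,"rx":0,"ry":-0.124,"rz":0,"grip":0},
    {"tx":0,"ty":-0.018,"tz":0,"rx":0,"ry":-0.124,"rz":0,"grip":0}
  ]
}}

```text
t: 16.43
eef_pos: [605.6, 226.1, 153.7]
tcp_rot: [-1.571, 0.0, 0.629]
ft_force: [0.8, -0.7, 1.6]
opening: 0.252
```

Request:
{"fn": "move_arm", "kwargs": {
  "rows": [
    {"tx":0,"ty":-0.018,"tz":0,"rx":0,"ry":-0.124,"rz":0,"grip":0},
    {"tx":0,"ty":-0.018,"tz":0,"rx":0,"ry":-0.124,"rz":0,"grip":0},
    {"tx":0,"ty":-0.018,"tz":0,"rx":0,"ry":-0.124,"rz":0,"grip":0},
    {"tx":0,"ty":-0.018,"tz":0,"rx":0,"ry":-0.124,"rz":0,"grip":0},
    {"tx":0,"ty":-0.018,"tz":0,"rx":0,"ry":-0.124,"rz":0,"grip":0},
    {"tx":0,"ty":-0.018,"tz":0,"rx":0,"ry":-0.124,"rz":0,"grip":0},
    {"tx":0,"ty":-0.018,"tz":0,"rx":0,"ry":-0.124,"rz":0,"grip":0},
    {"tx":0,"ty":-0.018,"tz":0,"rx":0,"ry":-0.124,"rz":0,"grip":0},
    {"tx":0,"ty":-0.018,"tz":0,"rx":0,"ry":-0.124,"rz":0,"grip":0},
    {"tx":0,"ty":-0.018,"tz":0,"rx":0,"ry":-0.124,"rz":0,"grip":0}
  ]
}}

```text
t: 17.27
eef_pos: [605.6, 226.1, 155.5]
tcp_rot: [-1.571, 0.0, 1.869]
ft_force: [1.1, -0.8, 0.5]
opening: 0.254
```

Request:
{"fn": "move_arm", "kwargs": {
  "rows": [
    {"tx":0,"ty":-0.018,"tz":0,"rx":0,"ry":-0.124,"rz":0,"grip":0},
    {"tx":0,"ty":-0.018,"tz":0,"rx":0,"ry":-0.124,"rz":0,"grip":0},
    {"tx":0,"ty":-0.018,"tz":0,"rx":0,"ry":-0.124,"rz":0,"grip":0},
    {"tx":0,"ty":-0.018,"tz":0,"rx":0,"ry":-0.124,"rz":0,"grip":0},
    {"tx":0,"ty":-0.018,"tz":0,"rx":0,"ry":-0.124,"rz":0,"grip":0},
    {"tx":0,"ty":-0.018,"tz":0,"rx":0,"ry":-0.124,"rz":0,"grip":0},
    {"tx":0,"ty":-0.018,"tz":0,"rx":0,"ry":-0.124,"rz":0,"grip":0},
    {"tx":0,"ty":-0.018,"tz":0,"rx":0,"ry":-0.124,"rz":0,"grip":0}
  ]
}}

```text
t: 17.93
eef_pos: [605.7, 226.2, 156.9]
tcp_rot: [-1.571, 0.0, 2.861]
ft_force: [0.6, -0.2, -1.0]
opening: 0.257
```

```bash
python3 -c "
from h import *
go(605.4,226.3,150.5); s=env.state(); print(s['ft_force'],s['moment'])
im,d=env.read_camera('scene'); cv2.imwrite('pics/s6.png',cv2.resize(im[100:250,330:460],None,fx=4,fy=4,interpolation=cv2.INTER_CUBIC))
"
```

```text
t 17.93 pos [605.7 226.2 156.9] rpy [-1.5708e+00  3.0000e-04  2.8609e+00] j [ 0.26  0.6   1.58 -0.    0.96 -2.61] F [ 0.6 -0.2 -1. ] op 0.257
shift cm [ 0.031  0.644 -0.006]
[ 0.59742068 -0.17432816 -0.99058832] [ 0.17118159 -0.18118477 -0.00880249]
```

View pics/s6.png

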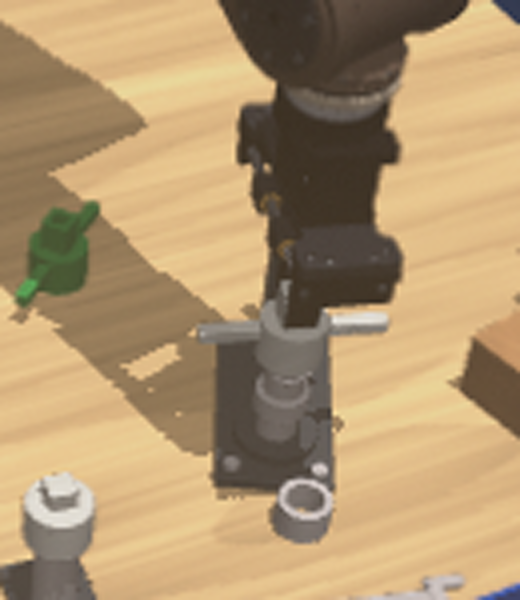

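Request:
{"fn": "move_arm", "kwargs": {
  "rows": [
    {"tx":0,"ty":0,"tz":0,"rx":0,"ry":0,"rz":0,"grip":50},
    {"tx":0,"ty":0,"tz":0,"rx":0,"ry":0,"rz":0,"grip":50},
    {"tx":0,"ty":0,"tz":0,"rx":0,"ry":0,"rz":0,"grip":50},
    {"tx":0,"ty":0,"tz":0,"rx":0,"ry":0,"rz":0,"grip":50},
    {"tx":0,"ty":0,"tz":0,"rx":0,"ry":0.124,"rz":0,"grip":50},
    {"tx":0,"ty":0,"tz":0,"rx":0,"ry":0.124,"rz":0,"grip":50},
    {"tx":0,"ty":0,"tz":0,"rx":0,"ry":0.124,"rz":0,"grip":50},
    {"tx":0,"ty":0,"tz":0,"rx":0,"ry":0.124,"rz":0,"grip":50},
    {"tx":0,"ty":0,"tz":0,"rx":0,"ry":0.124,"rz":0,"grip":50},
    {"tx":0,"ty":0,"tz":0,"rx":0,"ry":0.124,"rz":0,"grip":50}
  ]
}}

```text
t: 18.82
eef_pos: [605.5, 226.2, 156.9]
tcp_rot: [-1.571, 0.0, 2.102]
ft_force: [-0.1, -0.2, 0.3]
opening: 0.501
```

Request:
{"fn": "move_arm", "kwargs": {
  "rows": [
    {"tx":0,"ty":0,"tz":0,"rx":0,"ry":0.124,"rz":0,"grip":50},
    {"tx":0,"ty":0,"tz":0,"rx":0,"ry":0.124,"rz":0,"grip":50},
    {"tx":0,"ty":0,"tz":0,"rx":0,"ry":0.124,"rz":0,"grip":50},
    {"tx":0,"ty":0,"tz":0,"rx":0,"ry":0.124,"rz":0,"grip":50},
    {"tx":0,"ty":0,"tz":0,"rx":0,"ry":0.124,"rz":0,"grip":50},
    {"tx":0,"ty":0,"tz":0,"rx":0,"ry":0.124,"rz":0,"grip":50},
    {"tx":0,"ty":0,"tz":0,"rx":0,"ry":0.124,"rz":0,"grip":50},
    {"tx":0,"ty":0,"tz":0,"rx":0,"ry":0.124,"rz":0,"grip":50},
    {"tx":0,"ty":0,"tz":0,"rx":0,"ry":0.124,"rz":0,"grip":50},
    {"tx":0,"ty":0,"tz":0,"rx":0,"ry":0.124,"rz":0,"grip":50}
  ]
}}

```text
t: 19.65
eef_pos: [605.5, 226.2, 156.9]
tcp_rot: [-1.571, 0.0, 0.862]
ft_force: [1.2, 0.2, -0.1]
opening: 0.501
```

Request:
{"fn": "move_arm", "kwargs": {
  "rows": [
    {"tx":0,"ty":0,"tz":0,"rx":0,"ry":0.124,"rz":0,"grip":50},
    {"tx":0,"ty":0,"tz":0,"rx":0,"ry":0.124,"rz":0,"grip":50},
    {"tx":0,"ty":0,"tz":0,"rx":0,"ry":0.124,"rz":0,"grip":50},
    {"tx":0,"ty":0,"tz":0,"rx":0,"ry":0.124,"rz":0,"grip":50},
    {"tx":0,"ty":0,"tz":0,"rx":0,"ry":0.124,"rz":0,"grip":50},
    {"tx":0,"ty":0,"tz":0,"rx":0,"ry":0.124,"rz":0,"grip":50},
    {"tx":0,"ty":0,"tz":0,"rx":0,"ry":0.124,"rz":0,"grip":50},
    {"tx":0,"ty":0,"tz":0,"rx":0,"ry":0.124,"rz":0,"grip":50},
    {"tx":0,"ty":0,"tz":0,"rx":0,"ry":0.124,"rz":0,"grip":50},
    {"tx":0,"ty":0,"tz":0,"rx":0,"ry":0.124,"rz":0,"grip":50}
  ]
}}

```text
t: 20.48
eef_pos: [605.5, 226.3, 156.9]
tcp_rot: [-1.571, -0.0, -0.378]
ft_force: [-0.9, -0.3, -0.1]
opening: 0.501
```

Request:
{"fn": "move_arm", "kwargs": {
  "rows": [
    {"tx":0,"ty":0,"tz":0,"rx":0,"ry":0.124,"rz":0,"grip":50},
    {"tx":0,"ty":0,"tz":0,"rx":0,"ry":0.124,"rz":0,"grip":50},
    {"tx":0,"ty":0,"tz":0,"rx":0,"ry":0.124,"rz":0,"grip":50},
    {"tx":0,"ty":0,"tz":0,"rx":0,"ry":0.124,"rz":0,"grip":50},
    {"tx":0,"ty":0,"tz":0,"rx":0,"ry":0.124,"rz":0,"grip":50},
    {"tx":0,"ty":0,"tz":0,"rx":0,"ry":0.124,"rz":0,"grip":50},
    {"tx":0,"ty":0,"tz":0,"rx":0,"ry":0.124,"rz":0,"grip":50},
    {"tx":0,"ty":0,"tz":0,"rx":0,"ry":0.124,"rz":0,"grip":50},
    {"tx":0,"ty":0,"tz":0,"rx":0,"ry":0.124,"rz":0,"grip":50},
    {"tx":0,"ty":0,"tz":0,"rx":0,"ry":0.124,"rz":0,"grip":50}
  ]
}}

```text
t: 21.32
eef_pos: [605.5, 226.2, 156.9]
tcp_rot: [-1.571, -0.0, -1.618]
ft_force: [-0.2, 0.4, 0.0]
opening: 0.501
```

Request:
{"fn": "move_arm", "kwargs": {
  "rows": [
    {"tx":0,"ty":0,"tz":0,"rx":0,"ry":0.124,"rz":0,"grip":50},
    {"tx":0,"ty":0,"tz":0,"rx":0,"ry":0.124,"rz":0,"grip":50},
    {"tx":0,"ty":0,"tz":0,"rx":0,"ry":0,"rz":0,"grip":35},
    {"tx":0,"ty":0,"tz":0,"rx":0,"ry":0,"rz":0,"grip":0},
    {"tx":0,"ty":0,"tz":0,"rx":0,"ry":0,"rz":0,"grip":0},
    {"tx":0,"ty":0,"tz":0,"rx":0,"ry":0,"rz":0,"grip":0},
    {"tx":0,"ty":0,"tz":0,"rx":0,"ry":0,"rz":0,"grip":0},
    {"tx":0,"ty":0,"tz":0,"rx":0,"ry":0,"rz":0,"grip":0}
  ]
}}

```text
t: 21.98
eef_pos: [605.6, 226.2, 156.9]
tcp_rot: [-1.571, -0.0, -1.857]
ft_force: [0.1, -0.3, 0.1]
opening: 0.25
```

```bash
python3 -c "
from h import *
go(605.4,226.3,150.5); s=env.state(); print(s['ft_force'],s['moment'])
im,d=env.read_camera('scene'); cv2.imwrite('pics/s7.png',cv2.resize(im[100:250,330:460],None,fx=4,fy=4,interpolation=cv2.INTER_CUBIC))
"
```

```text
t 21.98 pos [605.6 226.2 156.9] rpy [-1.5707e+00 -1.0000e-04 -1.8569e+00] j [ 0.26  0.6   1.58 -0.    0.96  2.11] F [ 0.1 -0.3  0.1] op 0.25
shift cm [-0.005  0.644 -0.019]
[ 0.09237727 -0.31297456  0.12638032] [2.75463501e-08 2.99857371e-02 2.28826382e-02]
```

View pics/s7.png

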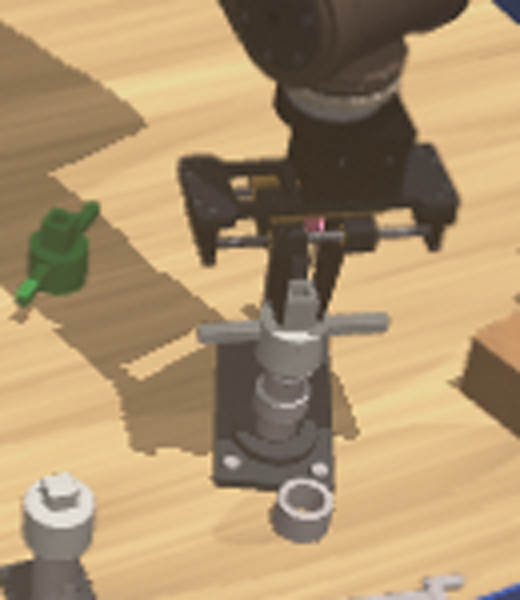

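Request:
{"fn": "move_arm", "kwargs": {
  "rows": [
    {"tx":0,"ty":-0.018,"tz":0,"rx":0,"ry":-0.124,"rz":0,"grip":0},
    {"tx":0,"ty":-0.018,"tz":0,"rx":0,"ry":-0.124,"rz":0,"grip":0},
    {"tx":0,"ty":-0.018,"tz":0,"rx":0,"ry":-0.124,"rz":0,"grip":0},
    {"tx":0,"ty":-0.018,"tz":0,"rx":0,"ry":-0.124,"rz":0,"grip":0},
    {"tx":0,"ty":-0.018,"tz":0,"rx":0,"ry":-0.124,"rz":0,"grip":0},
    {"tx":0,"ty":-0.018,"tz":0,"rx":0,"ry":-0.124,"rz":0,"grip":0},
    {"tx":0,"ty":-0.018,"tz":0,"rx":0,"ry":-0.124,"rz":0,"grip":0},
    {"tx":0,"ty":-0.018,"tz":0,"rx":0,"ry":-0.124,"rz":0,"grip":0},
    {"tx":0,"ty":-0.018,"tz":0,"rx":0,"ry":-0.124,"rz":0,"grip":0},
    {"tx":0,"ty":-0.018,"tz":0,"rx":0,"ry":-0.124,"rz":0,"grip":0}
  ]
}}

```text
t: 22.87
eef_pos: [605.5, 226.1, 158.7]
tcp_rot: [-1.571, 0.0, -0.611]
ft_force: [0.2, -0.6, -0.9]
opening: 0.252
```

Request:
{"fn": "move_arm", "kwargs": {
  "rows": [
    {"tx":0,"ty":-0.018,"tz":0,"rx":0,"ry":-0.124,"rz":0,"grip":0},
    {"tx":0,"ty":-0.018,"tz":0,"rx":0,"ry":-0.124,"rz":0,"grip":0},
    {"tx":0,"ty":-0.018,"tz":0,"rx":0,"ry":-0.124,"rz":0,"grip":0},
    {"tx":0,"ty":-0.018,"tz":0,"rx":0,"ry":-0.124,"rz":0,"grip":0},
    {"tx":0,"ty":-0.018,"tz":0,"rx":0,"ry":-0.124,"rz":0,"grip":0},
    {"tx":0,"ty":-0.018,"tz":0,"rx":0,"ry":-0.124,"rz":0,"grip":0},
    {"tx":0,"ty":-0.018,"tz":0,"rx":0,"ry":-0.124,"rz":0,"grip":0},
    {"tx":0,"ty":-0.018,"tz":0,"rx":0,"ry":-0.124,"rz":0,"grip":0},
    {"tx":0,"ty":-0.018,"tz":0,"rx":0,"ry":-0.124,"rz":0,"grip":0},
    {"tx":0,"ty":-0.018,"tz":0,"rx":0,"ry":-0.124,"rz":0,"grip":0}
  ]
}}

```text
t: 23.7
eef_pos: [605.6, 226.1, 160.5]
tcp_rot: [-1.571, 0.0, 0.629]
ft_force: [-0.0, -0.6, 0.6]
opening: 0.251
```

Request:
{"fn": "move_arm", "kwargs": {
  "rows": [
    {"tx":0,"ty":-0.018,"tz":0,"rx":0,"ry":-0.124,"rz":0,"grip":0},
    {"tx":0,"ty":-0.018,"tz":0,"rx":0,"ry":-0.124,"rz":0,"grip":0},
    {"tx":0,"ty":-0.018,"tz":0,"rx":0,"ry":-0.124,"rz":0,"grip":0},
    {"tx":0,"ty":-0.018,"tz":0,"rx":0,"ry":-0.124,"rz":0,"grip":0},
    {"tx":0,"ty":-0.018,"tz":0,"rx":0,"ry":-0.124,"rz":0,"grip":0},
    {"tx":0,"ty":-0.018,"tz":0,"rx":0,"ry":-0.124,"rz":0,"grip":0},
    {"tx":0,"ty":-0.018,"tz":0,"rx":0,"ry":-0.124,"rz":0,"grip":0},
    {"tx":0,"ty":-0.018,"tz":0,"rx":0,"ry":-0.124,"rz":0,"grip":0},
    {"tx":0,"ty":-0.018,"tz":0,"rx":0,"ry":-0.124,"rz":0,"grip":0},
    {"tx":0,"ty":-0.018,"tz":0,"rx":0,"ry":-0.124,"rz":0,"grip":0}
  ]
}}

```text
t: 24.53
eef_pos: [605.6, 226.1, 162.3]
tcp_rot: [-1.571, 0.0, 1.869]
ft_force: [0.1, -0.2, -0.8]
opening: 0.251
```

Request:
{"fn": "move_arm", "kwargs": {
  "rows": [
    {"tx":0,"ty":-0.018,"tz":0,"rx":0,"ry":-0.124,"rz":0,"grip":0},
    {"tx":0,"ty":-0.018,"tz":0,"rx":0,"ry":-0.124,"rz":0,"grip":0},
    {"tx":0,"ty":-0.018,"tz":0,"rx":0,"ry":-0.124,"rz":0,"grip":0},
    {"tx":0,"ty":-0.018,"tz":0,"rx":0,"ry":-0.124,"rz":0,"grip":0},
    {"tx":0,"ty":0,"tz":0,"rx":0,"ry":-0.124,"rz":0,"grip":0},
    {"tx":0,"ty":0,"tz":0,"rx":0,"ry":-0.124,"rz":0,"grip":0},
    {"tx":0,"ty":0,"tz":0,"rx":0,"ry":-0.124,"rz":0,"grip":0},
    {"tx":0,"ty":0,"tz":0,"rx":0,"ry":-0.12,"rz":0,"grip":0}
  ]
}}

```text
t: 25.2
eef_pos: [605.8, 226.3, 163.5]
tcp_rot: [-1.571, 0.001, 2.856]
ft_force: [0.2, -1.1, 4.4]
opening: 0.252
```

```bash
python3 -c "
from h import *
go(605.4,226.3,150.5); s=env.state(); print(s['ft_force'],s['moment'])
im,d=env.read_camera('scene'); cv2.imwrite('pics/s8.png',cv2.resize(im[100:250,330:460],None,fx=4,fy=4,interpolation=cv2.INTER_CUBIC))
"
```

```text
t 25.2 pos [605.8 226.3 163.5] rpy [-1.5713e+00  8.0000e-04  2.8565e+00] j [ 0.26  0.59  1.58  0.    0.97 -2.6 ] F [ 0.2 -1.1  4.4] op 0.252
shift cm [0.038 1.303 0.013]
[ 0.23819689 -1.10313428  4.38769987] [ 0.04399159 -0.06945448 -0.08408059]
```

View pics/s8.png

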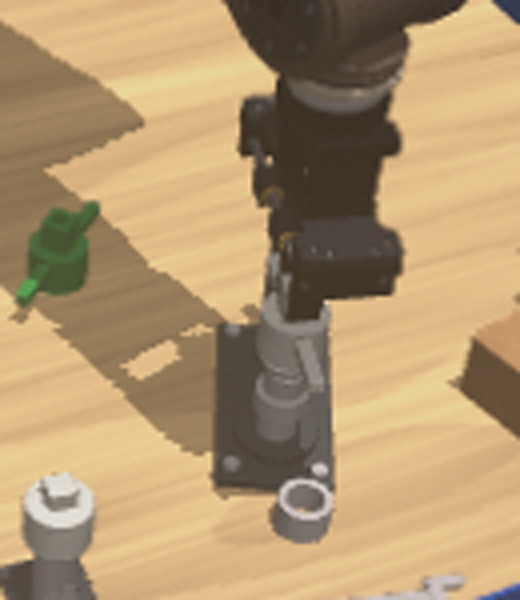

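Request:
{"fn": "move_arm", "kwargs": {
  "rows": [
    {"tx":0,"ty":-0.1,"tz":0,"rx":0,"ry":0,"rz":0,"grip":0},
    {"tx":0,"ty":0,"tz":0,"rx":0,"ry":0,"rz":0,"grip":0},
    {"tx":0,"ty":0,"tz":0,"rx":0,"ry":0,"rz":0,"grip":0}
  ]
}}

```text
t: 25.5
eef_pos: [605.5, 226.2, 163.8]
tcp_rot: [-1.571, -0.0, 2.847]
ft_force: [0.4, 0.4, -1.1]
opening: 0.248
```

Request:
{"fn": "move_arm", "kwargs": {
  "rows": [
    {"tx":0,"ty":-0.1,"tz":0,"rx":0,"ry":0,"rz":0,"grip":0},
    {"tx":0,"ty":0,"tz":0,"rx":0,"ry":0,"rz":0,"grip":0},
    {"tx":0,"ty":0,"tz":0,"rx":0,"ry":0,"rz":0,"grip":0}
  ]
}}

```text
t: 25.75
eef_pos: [605.5, 226.1, 164.8]
tcp_rot: [-1.57, -0.0, 2.849]
ft_force: [0.6, -0.6, -3.8]
opening: 0.25
```

Request:
{"fn": "move_arm", "kwargs": {
  "rows": [
    {"tx":0,"ty":-0.1,"tz":0,"rx":0,"ry":0,"rz":0,"grip":0},
    {"tx":0,"ty":-0.1,"tz":0,"rx":0,"ry":0,"rz":0,"grip":0},
    {"tx":0,"ty":0,"tz":0,"rx":0,"ry":0,"rz":0,"grip":0},
    {"tx":0,"ty":0,"tz":0,"rx":0,"ry":0,"rz":0,"grip":0}
  ]
}}

```text
t: 26.08
eef_pos: [605.5, 226.2, 167.1]
tcp_rot: [-1.571, -0.0, 2.85]
ft_force: [0.7, -0.7, -3.4]
opening: 0.25
```

Request:
{"fn": "move_arm", "kwargs": {
  "rows": [
    {"tx":0,"ty":-0.3,"tz":0,"rx":0,"ry":0,"rz":0,"grip":0},
    {"tx":0,"ty":-0.5,"tz":0,"rx":0,"ry":0,"rz":0,"grip":0},
    {"tx":0,"ty":-0.8,"tz":0,"rx":0,"ry":0,"rz":0,"grip":0},
    {"tx":0,"ty":-1.0,"tz":0,"rx":0,"ry":0,"rz":0,"grip":0},
    {"tx":0,"ty":-1.0,"tz":0,"rx":0,"ry":0,"rz":0,"grip":0},
    {"tx":0,"ty":-1.0,"tz":0,"rx":0,"ry":0,"rz":0,"grip":0},
    {"tx":0,"ty":-1.0,"tz":0,"rx":0,"ry":0,"rz":0,"grip":0},
    {"tx":0,"ty":-0.6,"tz":0,"rx":0,"ry":0,"rz":0,"grip":0},
    {"tx":0,"ty":0,"tz":0,"rx":0,"ry":0,"rz":0,"grip":0}
  ]
}}

```text
t: 26.83
eef_pos: [606.0, 226.4, 231.0]
tcp_rot: [-1.572, 0.002, 2.85]
ft_force: [-0.0, -0.1, -2.9]
opening: 0.251
```

```bash
python3 - <<'E'
from h import *
go(605.4,226.3,150.5)
im,d=env.read_camera('scene'); cv2.imwrite('pics/s9.png',cv2.resize(im[60:260,180:460],None,fx=2.8,fy=2.8,interpolation=cv2.INTER_CUBIC))
im,d=env.read_camera('top'); cv2.imwrite('pics/t9.png',cv2.resize(im[60:260,180:460],None,fx=2.8,fy=2.8,interpolation=cv2.INTER_CUBIC))
# tray from top0
t=cv2.imread('pics/top0.png'); c=t[150:260,320:450]; 
cv2.imwrite('pics/tray.png',np.clip(cv2.resize(c,None,fx=5,fy=5,interpolation=cv2.INTER_CUBIC)*1.5,0,255).astype('uint8'))
hsv=cv2.cvtColor(c,cv2.COLOR_BGR2HSV); m=(hsv[...,1]<50).astype('uint8')
n,l,st,ce=cv2.connectedComponentsWithStats(m); k=1+np.argmax(st[1:,4])
mm=cv2.morphologyEx((l==k).astype('uint8'),cv2.MORPH_OPEN,np.ones((5,5)))
cs=max(cv2.findContours(mm,0,2)[0],key=cv2.contourArea); h=cv2.boxPoints(cv2.minAreaRect(cs))+[320,150]
print(h); Q=onz('top',h,30); print(Q.round(1)); print('ctr',Q.mean(0),np.linalg.norm(Q-np.roll(Q,1,0),axis=1))
r=cv2.minAreaRect(onz('top',cs.reshape(-1,2)+[320,150],30)[:,:2].astype('float32')); print(r)
ho=cv2.cvtColor(t,cv2.COLOR_BGR2HSV); m=((ho[...,1]>140)&(ho[...,2]>70)); m[:200]=0;m[240:]=0;m[:,:340]=0;m[:,375:]=0
y,x=np.nonzero(m); print('elbow',x.min(),x.max(),y.min(),y.max(), onz('top',[[x.min(),y.min()],[x.max(),y.min()],[x.max(),y.max()],[x.min(),y.max()]],35).round(0))
E
```

```text
t 26.83 pos [606.  226.4 231. ] rpy [-1.5721e+00  2.3000e-03  2.8500e+00] j [ 0.26  0.52  1.51 -0.    1.11 -2.59] F [-0.  -0.1 -2.9] op 0.251
shift cm [0.073 8.047 0.033]
[[330.50000572 183.5       ]
 [413.59999084 155.79999733]
 [434.19999695 217.59999084]
 [351.10001373 245.29999542]]
[[ 619.2  -67.1   30. ]
 [ 701.7 -295.5   30. ]
 [ 530.8 -347.9   30. ]
 [ 451.9 -123.9   30. ]]
ctr [ 575.89574634 -208.59882301   30.        ] [176.69196554 242.87892496 178.75992149 237.52863271]
((575.3956298828125, -208.1465301513672), (177.3804473876953, 238.88919067382812), 19.276308059692383)
elbow 348 363 212 227 [[ 541. -115.   35.]
 [ 542. -155.   35.]
 [ 501. -155.   35.]
 [ 500. -115.   35.]]
```

View pics/s9.png

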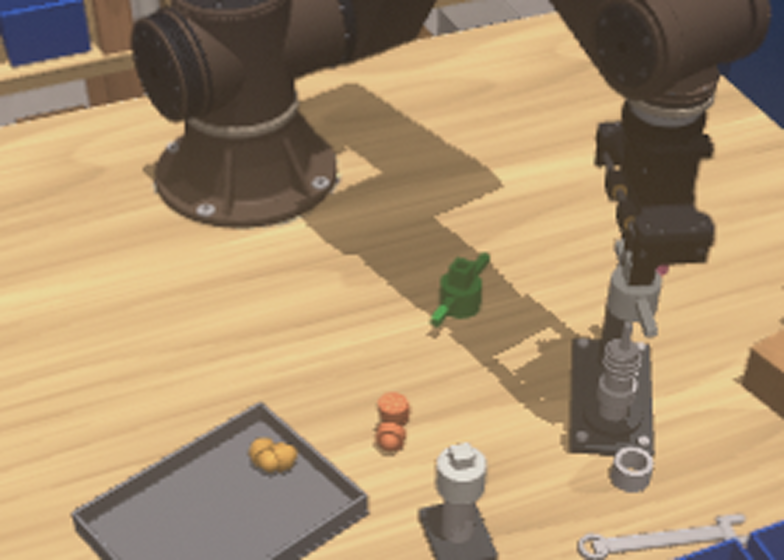

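View pics/tray.png

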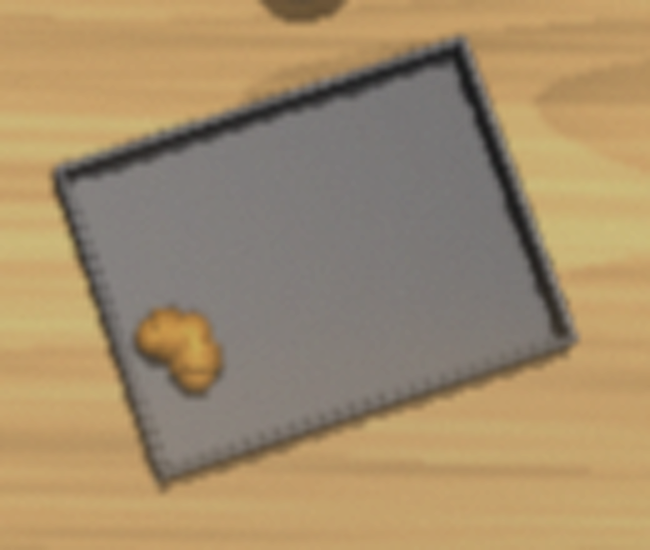

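Request:
{"fn": "move_arm", "kwargs": {
  "rows": [
    {"tx":0,"ty":0,"tz":0,"rx":0,"ry":0.12,"rz":0,"grip":0},
    {"tx":0,"ty":0,"tz":0,"rx":0,"ry":0.12,"rz":0,"grip":0},
    {"tx":0,"ty":0,"tz":0,"rx":0,"ry":0.12,"rz":0,"grip":0},
    {"tx":0,"ty":0,"tz":0,"rx":0,"ry":0.12,"rz":0,"grip":0},
    {"tx":0,"ty":0,"tz":0,"rx":0,"ry":0.12,"rz":0,"grip":0},
    {"tx":0,"ty":0,"tz":0,"rx":0,"ry":0.12,"rz":0,"grip":0},
    {"tx":0,"ty":0,"tz":0,"rx":0,"ry":0.12,"rz":0,"grip":0},
    {"tx":0,"ty":0,"tz":0,"rx":0,"ry":0.12,"rz":0,"grip":0},
    {"tx":0,"ty":0,"tz":0,"rx":0,"ry":0.12,"rz":0,"grip":0},
    {"tx":0,"ty":0,"tz":0,"rx":0,"ry":0.12,"rz":0,"grip":0}
  ]
}}

```text
t: 27.77
eef_pos: [605.3, 226.1, 228.2]
tcp_rot: [-1.569, 0.0, 1.644]
ft_force: [-0.6, -0.4, -3.5]
opening: 0.249
```

Request:
{"fn": "move_arm", "kwargs": {
  "rows": [
    {"tx":0,"ty":0,"tz":0,"rx":0,"ry":0.12,"rz":0,"grip":0},
    {"tx":0,"ty":0,"tz":0,"rx":0,"ry":0.12,"rz":0,"grip":0},
    {"tx":0,"ty":0,"tz":0,"rx":0,"ry":0.12,"rz":0,"grip":0},
    {"tx":0,"ty":0,"tz":0,"rx":0,"ry":0.12,"rz":0,"grip":0},
    {"tx":0,"ty":0,"tz":0,"rx":0,"ry":0.12,"rz":0,"grip":0},
    {"tx":0,"ty":0,"tz":0,"rx":0,"ry":0.12,"rz":0,"grip":0},
    {"tx":0,"ty":0,"tz":0,"rx":0,"ry":0.12,"rz":0,"grip":0},
    {"tx":0,"ty":0,"tz":0,"rx":0,"ry":0.12,"rz":0,"grip":0},
    {"tx":0,"ty":0,"tz":0,"rx":0,"ry":0.12,"rz":0,"grip":0},
    {"tx":0,"ty":0,"tz":0,"rx":0,"ry":0.12,"rz":0,"grip":0}
  ]
}}

```text
t: 28.6
eef_pos: [605.3, 226.1, 228.2]
tcp_rot: [-1.571, 0.001, 0.444]
ft_force: [0.3, -0.0, -2.9]
opening: 0.247
```

```bash
python3 -c "
from h import *
plan([(590.5,-251,231,0.335,15)])"
```

```text
0 tx -1.46 ty -0.02 tz -2.83 ry 0.007 
1 tx -1.43 ty -0.02 tz -2.84 ry 0.007 
2 tx -1.41 ty -0.02 tz -2.85 ry 0.007 
3 tx -1.39 ty -0.02 tz -2.86 ry 0.007 
4 tx -1.37 ty -0.02 tz -2.87 ry 0.007 
5 tx -1.35 ty -0.02 tz -2.88 ry 0.007 
6 tx -1.33 ty -0.02 tz -2.89 ry 0.007 
7 tx -1.31 ty -0.02 tz -2.90 ry 0.007 
8 tx -1.29 ty -0.02 tz -2.91 ry 0.007 
9 tx -1.27 ty -0.02 tz -2.92 ry 0.007 
10 tx -1.25 ty -0.02 tz -2.93 ry 0.007 
11 tx -1.22 ty -0.02 tz -2.94 ry 0.007 
12 tx -1.20 ty -0.02 tz -2.95 ry 0.007 
13 tx -1.18 ty -0.02 tz -2.95 ry 0.007 
14 tx -1.16 ty -0.02 tz -2.96 ry 0.007
```

Request:
{"fn": "move_arm", "kwargs": {
  "rows": [
    {"tx":-0.7,"ty":0,"tz":-1.5,"rx":0,"ry":0.01,"rz":0,"grip":0},
    {"tx":-1.4,"ty":0,"tz":-2.85,"rx":0,"ry":0.01,"rz":0,"grip":0},
    {"tx":-1.4,"ty":0,"tz":-2.85,"rx":0,"ry":0.01,"rz":0,"grip":0},
    {"tx":-1.4,"ty":0,"tz":-2.85,"rx":0,"ry":0.01,"rz":0,"grip":0},
    {"tx":-1.4,"ty":0,"tz":-2.85,"rx":0,"ry":0.01,"rz":0,"grip":0},
    {"tx":-1.35,"ty":0,"tz":-2.9,"rx":0,"ry":0.01,"rz":0,"grip":0},
    {"tx":-1.35,"ty":0,"tz":-2.9,"rx":0,"ry":0.01,"rz":0,"grip":0},
    {"tx":-1.3,"ty":0,"tz":-2.9,"rx":0,"ry":0.01,"rz":0,"grip":0},
    {"tx":-1.3,"ty":0,"tz":-2.9,"rx":0,"ry":0.01,"rz":0,"grip":0},
    {"tx":-1.2,"ty":0,"tz":-2.9,"rx":0,"ry":0.02,"rz":0,"grip":0}
  ]
}}

```text
t: 29.43
eef_pos: [594.6, -77.6, 228.4]
tcp_rot: [-1.57, 0.001, 0.34]
ft_force: [-0.2, 0.6, -4.2]
opening: 0.247
```

```bash
python3 -c "
from h import *
plan([(590.5,-251,200,0.335,8)])"
```

```text
0 tx -0.77 ty 0.36 tz -2.03 ry 0.001 
1 tx -0.77 ty 0.36 tz -2.03 ry 0.001 
2 tx -0.77 ty 0.36 tz -2.03 ry 0.001 
3 tx -0.77 ty 0.36 tz -2.03 ry 0.001 
4 tx -0.77 ty 0.36 tz -2.03 ry 0.001 
5 tx -0.76 ty 0.36 tz -2.03 ry 0.001 
6 tx -0.76 ty 0.36 tz -2.03 ry 0.001 
7 tx -0.76 ty 0.36 tz -2.03 ry 0.001
```

Request:
{"fn": "move_arm", "kwargs": {
  "rows": [
    {"tx":-1.0,"ty":0,"tz":-2.7,"rx":0,"ry":0,"rz":0,"grip":0},
    {"tx":-1.0,"ty":0,"tz":-2.7,"rx":0,"ry":0,"rz":0,"grip":0},
    {"tx":-1.0,"ty":0,"tz":-2.7,"rx":0,"ry":0,"rz":0,"grip":0},
    {"tx":-1.0,"ty":0,"tz":-2.7,"rx":0,"ry":0,"rz":0,"grip":0},
    {"tx":-1.0,"ty":0,"tz":-2.7,"rx":0,"ry":0,"rz":0,"grip":0},
    {"tx":-0.7,"ty":0,"tz":-1.8,"rx":0,"ry":0,"rz":0,"grip":0},
    {"tx":-0.4,"ty":0,"tz":-0.9,"rx":0,"ry":0,"rz":0,"grip":0},
    {"tx":0,"ty":0,"tz":0,"rx":0,"ry":0,"rz":0,"grip":0}
  ]
}}

```text
t: 30.1
eef_pos: [591.2, -250.7, 228.2]
tcp_rot: [-1.57, 0.001, 0.338]
ft_force: [-0.5, 0.6, -4.0]
opening: 0.25
```

```bash
python3 -c "
from h import *
go(590.5,-251,64)
im,d=env.read_camera('scene'); cv2.imwrite('pics/s10.png',cv2.resize(im[90:310,170:350],None,fx=2.7,fy=2.7,interpolation=cv2.INTER_CUBIC))
"
```

```text
t 30.1 pos [ 591.2 -250.7  228.2] rpy [-1.5702e+00  8.0000e-04  3.3790e-01] j [-0.5   0.52  1.52 -0.    1.1  -0.84] F [-0.5  0.6 -4. ] op 0.25
shift cm [-6.5000e-02  1.6425e+01 -1.3000e-02]
```

View pics/s10.png

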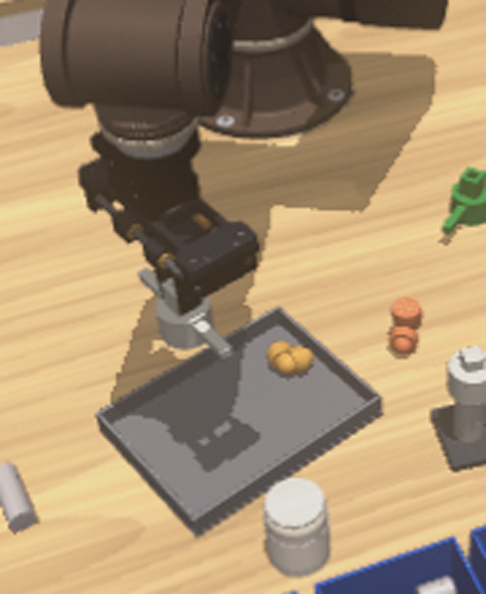

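Request:
{"fn": "move_arm", "kwargs": {
  "rows": [
    {"tx":0,"ty":2.0,"tz":0,"rx":0,"ry":0,"rz":0,"grip":0},
    {"tx":0,"ty":2.5,"tz":0,"rx":0,"ry":0,"rz":0,"grip":0},
    {"tx":0,"ty":2.5,"tz":0,"rx":0,"ry":0,"rz":0,"grip":0},
    {"tx":0,"ty":2.5,"tz":0,"rx":0,"ry":0,"rz":0,"grip":0},
    {"tx":0,"ty":2.0,"tz":0,"rx":0,"ry":0,"rz":0,"grip":0},
    {"tx":0,"ty":1.5,"tz":0,"rx":0,"ry":0,"rz":0,"grip":0},
    {"tx":0,"ty":1.0,"tz":0,"rx":0,"ry":0,"rz":0,"grip":0},
    {"tx":0,"ty":0.8,"tz":0,"rx":0,"ry":0,"rz":0,"grip":0},
    {"tx":0,"ty":0.7,"tz":0,"rx":0,"ry":0,"rz":0,"grip":0},
    {"tx":0,"ty":0,"tz":0,"rx":0,"ry":0,"rz":0,"grip":0}
  ]
}}

```text
t: 30.98
eef_pos: [591.6, -248.5, 73.3]
tcp_rot: [-1.57, 0.001, 0.34]
ft_force: [-0.4, 0.3, -3.5]
opening: 0.248
```

Request:
{"fn": "move_arm", "kwargs": {
  "rows": [
    {"tx":0,"ty":0.2,"tz":0,"rx":0,"ry":0,"rz":0,"grip":0},
    {"tx":0,"ty":0.2,"tz":0,"rx":0,"ry":0,"rz":0,"grip":0},
    {"tx":0,"ty":0,"tz":0,"rx":0,"ry":0,"rz":0,"grip":0}
  ]
}}

```text
t: 31.23
eef_pos: [591.8, -249.2, 70.4]
tcp_rot: [-1.571, -0.0, 0.34]
ft_force: [-0.0, -0.0, -3.4]
opening: 0.25
```

```bash
python3 -c "
from h import *
go(590.5,-251,64)
im,d=env.read_camera('scene'); cv2.imwrite('pics/s11.png',cv2.resize(im[130:310,190:330],None,fx=4,fy=4,interpolation=cv2.INTER_CUBIC)[:600])
"
```

```text
t 31.23 pos [ 591.8 -249.2   70.4] rpy [-1.5713e+00 -4.0000e-04  3.3990e-01] j [-0.5   0.7   1.66 -0.    0.78 -0.84] F [-0.  -0.  -3.4] op 0.25
shift cm [-0.185  0.639 -0.128]
```

View pics/s11.png

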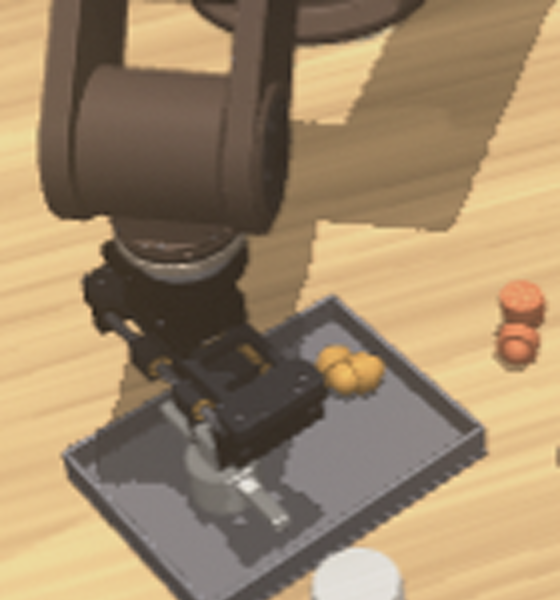

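The cap sits within the tray's walls, clear of the elbow at crop (350,370). I'll lower it slowly.

Request:
{"fn": "move_arm", "kwargs": {
  "rows": [
    {"tx":0,"ty":0.2,"tz":0,"rx":0,"ry":0,"rz":0,"grip":0},
    {"tx":0,"ty":0.2,"tz":0,"rx":0,"ry":0,"rz":0,"grip":0},
    {"tx":0,"ty":0,"tz":0,"rx":0,"ry":0,"rz":0,"grip":0},
    {"tx":0,"ty":0,"tz":0,"rx":0,"ry":0,"rz":0,"grip":0}
  ]
}}

```text
t: 31.62
eef_pos: [591.6, -249.1, 66.0]
tcp_rot: [-1.571, 0.0, 0.34]
ft_force: [-1.4, 0.2, -3.7]
opening: 0.253
```

Request:
{"fn": "move_arm", "kwargs": {
  "rows": [
    {"tx":0,"ty":0.1,"tz":0,"rx":0,"ry":0,"rz":0,"grip":0},
    {"tx":0,"ty":0.1,"tz":0,"rx":0,"ry":0,"rz":0,"grip":0},
    {"tx":0,"ty":0,"tz":0,"rx":0,"ry":0,"rz":0,"grip":0},
    {"tx":0,"ty":0,"tz":0,"rx":0,"ry":0,"rz":0,"grip":0}
  ]
}}

```text
t: 31.95
eef_pos: [591.7, -249.1, 64.0]
tcp_rot: [-1.571, 0.0, 0.34]
ft_force: [-0.2, 1.0, -3.8]
opening: 0.253
```

Request:
{"fn": "move_arm", "kwargs": {
  "rows": [
    {"tx":0,"ty":0.1,"tz":0,"rx":0,"ry":0,"rz":0,"grip":0},
    {"tx":0,"ty":0,"tz":0,"rx":0,"ry":0,"rz":0,"grip":0},
    {"tx":0,"ty":0,"tz":0,"rx":0,"ry":0,"rz":0,"grip":0}
  ]
}}

```text
t: 32.2
eef_pos: [591.8, -249.2, 63.8]
tcp_rot: [-1.571, -0.0, 0.34]
ft_force: [-3.2, 1.2, 5.1]
opening: 0.251
```

Contact at TCP 63.8 mm, as predicted (63.7). Next I release the cap, let the fingers open and rise.

Request:
{"fn": "move_arm", "kwargs": {
  "rows": [
    {"tx":0,"ty":0,"tz":0,"rx":0,"ry":0,"rz":0,"grip":30},
    {"tx":0,"ty":0,"tz":0,"rx":0,"ry":0,"rz":0,"grip":50},
    {"tx":0,"ty":0,"tz":0,"rx":0,"ry":0,"rz":0,"grip":50},
    {"tx":0,"ty":0,"tz":0,"rx":0,"ry":0,"rz":0,"grip":50},
    {"tx":0,"ty":0,"tz":0,"rx":0,"ry":0,"rz":0,"grip":50},
    {"tx":0,"ty":-0.8,"tz":0,"rx":0,"ry":0,"rz":0,"grip":50},
    {"tx":0,"ty":-2,"tz":0,"rx":0,"ry":0,"rz":0,"grip":50},
    {"tx":0,"ty":-3,"tz":0,"rx":0,"ry":0,"rz":0,"grip":50},
    {"tx":0,"ty":-3,"tz":0,"rx":0,"ry":0,"rz":0,"grip":50},
    {"tx":0,"ty":-3,"tz":0,"rx":0,"ry":0,"rz":0,"grip":50}
  ]
}}

```text
t: 33.03
eef_pos: [591.6, -249.0, 182.9]
tcp_rot: [-1.571, 0.0, 0.34]
ft_force: [-0.2, -0.8, -0.2]
opening: 0.504
```

Request:
{"fn": "move_arm", "kwargs": {
  "rows": [
    {"tx":-3,"ty":-2,"tz":1,"rx":0,"ry":0,"rz":0,"grip":50},
    {"tx":-3,"ty":-2,"tz":1,"rx":0,"ry":0,"rz":0,"grip":50},
    {"tx":-3,"ty":-1,"tz":1,"rx":0,"ry":0,"rz":0,"grip":50},
    {"tx":0,"ty":0,"tz":0,"rx":0,"ry":0,"rz":0,"grip":50}
  ]
}}

```text
t: 33.37
eef_pos: [493.4, -250.7, 234.3]
tcp_rot: [-1.573, -0.001, 0.339]
ft_force: [0.6, -1.1, -0.1]
opening: 0.502
```

```bash
python3 - <<'E'
from h import *
go(590.5,-251,64)
im,d=env.read_camera('scene'); cv2.imwrite('pics/s12.png',cv2.resize(im[130:310,190:450],None,fx=3,fy=3,interpolation=cv2.INTER_CUBIC))
im,d=env.read_camera('top'); cv2.imwrite('pics/t12.png',np.clip(cv2.resize(im[110:260,180:450],None,fx=2.9,fy=2.9,interpolation=cv2.INTER_CUBIC)*1.4,0,255).astype('uint8'))
sd=env.read_camera('scene')[1]
sy,sx=np.mgrid[200:290,200:320]; S=atd('scene',np.c_[sx.ravel(),sy.ravel()],sd[sy,sx].ravel())
r=np.hypot(S[:,0]-591.8,S[:,1]+249.2)
for a,b in((36,44),(55,75)):
    q=S[(r<34)&(S[:,2]>a)&(S[:,2]<b)]; print(a,b,len(q),q.mean(0).round(1),np.median(q[:,2]))
E
```

```text
t 33.37 pos [ 493.4 -250.7  234.3] rpy [-1.573e+00 -1.000e-03  3.391e-01] j [-0.59  0.39  1.74 -0.    1.01 -0.93] F [ 0.6 -1.1 -0.1] op 0.502
shift cm [ 9.129 17.044 -3.217]
36 44 105 [ 602.7 -252.6   39.3] 39.28723362404196
55 75 72 [ 596.7 -250.2   62.3] 62.99950501950292
```

View pics/s12.png

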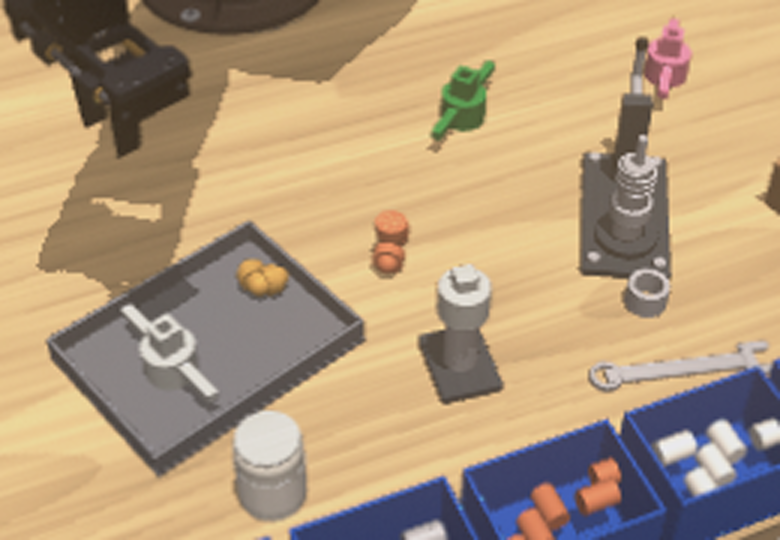

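View pics/t12.png

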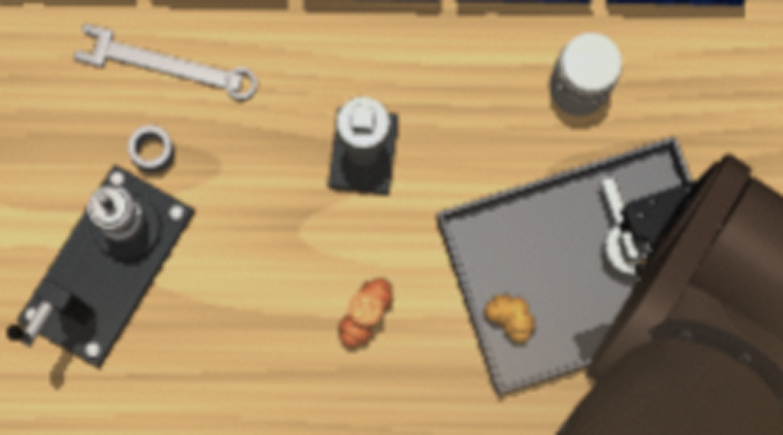

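The cap stands upright inside the tray at crop (167,345), with its round top measured at 39.3 mm (39.5 expected). The bolt is drawn back and the bystanders are in place, so I'm handing in.

```bash
python3 -c "
from h import *
print(env.job_done())"
```

```text
the job is handed in; nothing more can be done
None
```

The job is handed in: the bolt is drawn back and the wing cap is off the stub, standing upright in the grey tray. The interface gave no verdict. The robot's clock read about 33.4 s of the 72 s allowed.

**What I did**
- **Bolt:** I gripped the peg and drew it back until it met its hard stop, after about 27 mm measured at the gripper.
- **Unscrewing:** I turned the cap about 750° anticlockwise in three grasps, raising it 9 mm per turn. The wrist force readings stayed below 10 N. A gentle lift then showed only the cap's weight, about 3–4 N, so the thread had let go.
- **Placing:** I lowered the cap into the tray until the skirt touched at the predicted height (gripper at 63.8 mm, 63.7 mm predicted). Then I opened the fingers and backed away.

**Last checks**
- **Cap height:** the cap's round top measures 39.3 mm above the table (39.5 mm expected), so the skirt is flat on the tray floor.
- **Bolt and bystanders:** by eye in the last pictures, the bolt is still drawn back and the elbow, collar, tee, can and spanner look unmoved. I did not re-measure any of them, and the last views did not cover the carton and the rod.

**Disagreements:** the scene camera put the stub and peg about 4 mm further out in x than the top camera did. I went by the top camera, and the first grasps bore it out to within 1–3 mm.

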